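Set up the heart shot on the folding photo stage

ROBOT

A 6-joint arm with a two-finger parallel gripper is mounted at the origin on the work surface. World frame = base frame: x ahead of the robot, y to its left, z up, the work surface at z = 0. Lengths are in m, angles in rad, forces in N, time in s.
With the tool pointing down it reaches from about 0.35 to 0.975 m from the base axis. Payload 4.9 kg.
Tool frame: the origin (TCP) lies between the finger pads; the fingertips stand 19 mm ahead of it and the grasp point (between the pads) is the TCP; z points along the fingers, y is the line along which they close (so a half turn about z gives the same grasp; the last joint's range is limited). The gripper opens to 85 mm and grips with 20 to 120 N. Pads are 22 mm wide; open, the fingers measure 114 mm over their backs; the gripper's body (76 mm by 85 mm) begins 54 mm behind the grasp point. The pads swing forward as they close: fully open they stand 13 mm farther back than shut.
Start: joints at [1.054, 0.053, 1.613, -0, 1.476, -0.119], TCP at [0.242, 0.576, 0.221] pointing down, gripper open.
Joint ranges: [-3.01, 3.01], [-1.01, 2.22], [0.06, 2.58], [-1.02, 4.17], [0.09, 2.62], [-3.14, 3.14]. Speed limits (rad/s): [2.57, 2.57, 3.14, 3.14, 3.14, 3.14].

INTERFACE

Orientations are given as a rotation vector (axis times angle).
In Python, from station import ctrl gives the robot as it stands. The module is installed in compiled form; this text tells all that it offers.
- The arm moves only by the tool servo_tool, never from a script. Its argument "increments" is a list that holds one entry, the list of rows, each a list of 5 numbers: the finger opening in cm, from 0 to 8.54, then the shift along the tool's x, y, z in cm, then the turn about the tool's z in degrees. A call has 1 to 5 rows; each row is the pose to reach, as a shift and turn from the pose commanded when the call began, along the tool's axes at that moment; what a row does not reach only later rows make up. A row lasts 1/10 s, in which the tool goes at most 50 mm and 8.59 degrees, less where a joint would pass 70% of its speed; a pose out of reach is approached as far as the arm can. A call with a gripper value outside its range is refused whole. The fingers move at their own pace and stop on an object; "newtons" is the grip in N (left out, the last holds). Time passes only in rows, so rows that repeat a pose let the fingers close. It gives the time, the measured TCP pose, the force, the opening and the grip force at its end, in the units of the state.
- ctrl.get_obs(): the state, without advancing time (a new reading comes with each control period).
- ctrl.get_image(name): name is "side" or "top"; returns a dict with "img" (400x640x3 uint8, red, green, blue), "fx", "fy", "cx", "cy" (pixels), "k1" (the pictures are not rectified: a ray, as slopes to the right and down, at radius r is drawn at 1 + k1 r^2 times it, then the intrinsics apply), "rvec" (rotation vector, rad) and "tvec" (3), from world to camera coordinates, as OpenCV has them. Camera axes: x right, y down, z forward; pixel columns grow to the right and rows downward; lengths in m; the calibration is good to about 2 mm. A picture is of the moment at which its call begins. There is no depth.
- ctrl.finish_job(): hands the job in; it is judged then, once.
The state is a dict: "t": time; "q": joint angles; "dq": joint speeds; "effort": joint torques, N m; "tool_pos": TCP position; "tool_rot": TCP orientation; "contact_force": force on the tool from outside, world axes, zero at the start; "wrist_torque": the same for the moment, N m; "opening": finger opening in m; "grip_force": force on a finger pad.
Only numpy, scipy, OpenCV 4.12 (cv2) and the standard library are available. Lean on these libraries where they do the work, as an engineer would, in place of code of your own. Each camera call takes 0.05 s, during which the arm holds its last target. There are 200 camera calls.

TASK

Get the little photo stage ready and take the shot: fold the white bounce panel up until it stands upright, then stand every heart that is on the table upright on the disc of its own colour, with its foot wholly on the disc, and turn the lamp's knob until the needle's tip lies on the orange mark. When all of that is set and still, press the red shutter button fully down and let it go; leave everything set as it is and do not disturb the tape roll, marker, earphone case and mouse.

Things in the scene. Friction and masses are not known exactly. Their poses are not given: they have to be found in the camera images.
- panel (a joint): angle in rad of the white bounce panel on the red stage: 0 = folded flat over the stage, grows as its free side is lifted, pi/2 = upright, square to the stage; it starts lying nearly flat and the stop is at 2.2. The hinge is stiff: the panel stays wherever it is left; moving it takes 3 to 4 N at the bar
- panel_bar (a point): middle of the black round bar handle (12 mm dia, 102 mm free between its two steel arms) on the panel's free edge, parallel to the hinge, 190 mm from it; a 54 mm open gap divides it from the plate, so it can be pinched from above at every panel angle and turns between lightly closed fingers (about 15 N). y axis along the bar, z is the panel's normal
- panel_hinge (a point): middle of the hinge line at the far edge of the stage, 50 mm above the table; y axis along it, x away from the stage. At panel angle a the bar lies -190 cos a mm along x, +190 sin a mm along z from here. The fixed red deck (370 mm wide, 15 thick) reaches 190 mm before the hinge; the plate (300 wide, 7 thick) reaches 130 mm from it and lies over most of the coloured spots until raised
- aim_knob (a joint): turn in rad of the black bar knob of the lamp, counter-clockwise seen from above is positive, stops at +-6.5, stays where it is left (friction about 0.04 N m). The lamp with its pointer is geared to it 6 to 1, same sense: 1 rad of knob turns the pointer 1/6 rad (about 17 mm at its tip)
- knob_grip (a point): on the knob's vertical axis, 98 mm above the table, at the height to grip the knob's upright bar (48 mm long along this point's x axis, 14 mm thick along y; its top is 16 mm above this point, the top of its disc of 52 mm dia 26 mm below it; fixed grey 64 mm round pillar underneath). The lamp unit is fixed to the table
- pointer_tip (a point): outer end of the lamp's thin black needle, 100 mm from the lamp's vertical axis, its x axis points outward along the needle; just over the white round dial (230 mm dia); the aluminium lamp head (up to 110 mm above the table) turns with it
- mark_tip (a point): the point of the orange index line on the dial (with an orange block on the rim behind it) that the needle's tip must cover, also 100 mm from the lamp's axis; the mark is fixed and lies counter-clockwise of the pointer's start
- shutter_top (a point): top centre of the red round shutter button (28 mm dia, travel 6 mm straight down, spring 1.2 to 3.6 N) on a loose grey remote (75 x 55 x 24 mm, 0.35 kg, lying on the table), 32 mm above the table when up
- shutter (a joint): travel of the shutter button in m: 0 up, 0.006 fully pressed; it springs back
- heart_yellow_mid (a point): centre of the flat yellow heart of a standard 125 mm tall: heart 24 mm thick (along this point's x), about 55 mm wide (y), 50 mm high, on a 12 mm steel stem with a narrow round foot, 40 mm dia. This point is 100 mm above the foot's underside, z axis up the stem. Top-heavy, about 0.16 kg: best taken by the heart's flat faces from above. May be absent
- spot_yellow_mid (a point): centre of the flat yellow disc (68 mm dia, black rim) printed on the stage deck, 15 mm above the table
- heart_green_mid (a point): centre of the flat green heart of a standard 125 mm tall: heart 24 mm thick (along this point's x), about 55 mm wide (y), 50 mm high, on a 12 mm steel stem with a narrow round foot, 40 mm dia. This point is 100 mm above the foot's underside, z axis up the stem. Top-heavy, about 0.16 kg: best taken by the heart's flat faces from above. May be absent
- spot_green_mid (a point): centre of the flat green disc (68 mm dia, black rim) printed on the stage deck, 15 mm above the table
- heart_blue_mid (a point): centre of the flat blue heart of a standard 125 mm tall: heart 24 mm thick (along this point's x), about 55 mm wide (y), 50 mm high, on a 12 mm steel stem with a narrow round foot, 40 mm dia. This point is 100 mm above the foot's underside, z axis up the stem. Top-heavy, about 0.16 kg: best taken by the heart's flat faces from above. May be absent
- spot_blue_mid (a point): centre of the flat blue disc (68 mm dia, black rim) printed on the stage deck, 15 mm above the table
- heart_white_mid (a point): centre of the flat white heart of a standard 125 mm tall: heart 24 mm thick (along this point's x), about 55 mm wide (y), 50 mm high, on a 12 mm steel stem with a narrow round foot, 40 mm dia. This point is 100 mm above the foot's underside, z axis up the stem. Top-heavy, about 0.16 kg: best taken by the heart's flat faces from above. May be absent
- spot_white_mid (a point): centre of the flat white disc (68 mm dia, black rim) printed on the stage deck, 15 mm above the table
- tape_roll: bystander, to be left alone: blue tape roll, 96 mm dia, 22 mm high, origin at the middle of its underside
- marker: bystander, to be left alone: black marker pen 130 mm long, 14 mm dia, lying along its x axis, origin under its middle
- ear_case: bystander, to be left alone: white earphone case 60 x 48 x 24 mm, origin under its middle
- mouse: bystander, to be left alone: white round computer mouse, 66 mm dia, 33 mm high, origin under its middle

How it is judged:
On the way, in this order (a step that is already met when the one before it is completed fails the run):
1. the bounce panel is folded upright (within 0.1 rad) (value of joint panel between 1.47 and 1.67 rad), for 0.3 s.
2. the shutter is pressed (4.5 mm or more) while the panel is upright, every heart present stands on its own disc and the needle is on the mark (all of step 1 and horizontal distance between pointer_tip and mark_tip below 0.004 m and horizontal distance between heart_yellow_mid and spot_yellow_mid below 0.014 m and angle between each of heart_yellow_mid, heart_green_mid, heart_blue_mid, heart_white_mid's own z axis and vertical below 0.07 rad and z of heart_yellow_mid in the frame of spot_yellow_mid between 0.095 and 0.106 m and horizontal distance between heart_green_mid and spot_green_mid below 0.014 m and z of heart_green_mid in the frame of spot_green_mid between 0.095 and 0.106 m and horizontal distance between heart_blue_mid and spot_blue_mid below 0.014 m and z of heart_blue_mid in the frame of spot_blue_mid between 0.095 and 0.106 m and horizontal distance between heart_white_mid and spot_white_mid below 0.014 m and z of heart_white_mid in the frame of spot_white_mid between 0.095 and 0.106 m and value of joint shutter above 0.0045 m), for 0.05 s.
At the end, for the whole second after the job is handed in: The panel stands upright within 0.1 rad, every heart present stands still and upright (tilt under 0.07 rad) on the disc of its colour with its centre within 14 mm of the disc's, the needle's tip is within 4 mm of the mark, and the shutter button, pressed when all that was set, is up again (all of step 1 and horizontal distance between pointer_tip and mark_tip below 0.004 m and horizontal distance between heart_yellow_mid and spot_yellow_mid below 0.014 m and angle between each of heart_yellow_mid, heart_green_mid, heart_blue_mid, heart_white_mid's own z axis and vertical below 0.07 rad and z of heart_yellow_mid in the frame of spot_yellow_mid between 0.095 and 0.106 m and horizontal distance between heart_green_mid and spot_green_mid below 0.014 m and z of heart_green_mid in the frame of spot_green_mid between 0.095 and 0.106 m and horizontal distance between heart_blue_mid and spot_blue_mid below 0.014 m and z of heart_blue_mid in the frame of spot_blue_mid between 0.095 and 0.106 m and horizontal distance between heart_white_mid and spot_white_mid below 0.014 m and z of heart_white_mid in the frame of spot_white_mid between 0.095 and 0.106 m and value of joint shutter below 0.0015 m); the robot touches nothing.
It fails at once if a bystander (tape roll, marker, earphone case, mouse) is moved by more than 30 mm (distance of any of tape_roll, marker, ear_case, mouse from where it was at the start of the episode above 0.03 m).
Of heart_yellow, heart_green, heart_blue, heart_white only 2 to 4 are there at a start; the rules pass over those that are not, and their reading is None.
At some moment in a run one of remote may be knocked a few centimetres aside while the robot is not near it.
It also fails if it takes over 210 s, if anything falls off the work surface, if the arm or the gripper's body presses on something with over 40 N, if the wrist force passes 120 N, or if a joint passes its speed limit or range.

## Working session

There is one attempt and no reset: what is moved stays moved. The work goes in short steps, Python scripts to look and compute and a tool call to move; the robot and the scene stay as the last step left them, time stands still between calls to the robot, and variables do not carry over. Pictures are saved under pics/ and viewed, at most 14 in all, crops included, and the job is handed in when it is done.

Besides the shell and the picture viewer there is one more tool, called after "Request:" as name(argument=value, ...), one argument or row to a line, values as JSON. servo_tool: Moves the arm, as the interface text tells. Its arguments: {"type":"object","properties":{"increments":{"type":"array"},"newtons":{"type":"number"}},"required":["increments"]}

```bash
mkdir -p pics; cat > h.py <<'E'
import numpy as np,cv2
from station import ctrl
def grab(n):
    d=ctrl.get_image(n);d['R']=cv2.Rodrigues(np.array(d['rvec'],float))[0];d['t']=np.array(d['tvec'],float).ravel();return d
def save(d,f,box=None,s=1):
    im=d['img'][:,:,::-1]
    if box: im=im[box[1]:box[3],box[0]:box[2]]
    cv2.imwrite('pics/'+f,cv2.resize(im,None,fx=s,fy=s,interpolation=cv2.INTER_CUBIC))
def ray(d,u,v):
    x=(u-d['cx'])/d['fx'];y=(v-d['cy'])/d['fy'];a,b=x,y
    for _ in range(30):
        k=1+d['k1']*(a*a+b*b);a,b=x/k,y/k
    return -d['R'].T@d['t'],d['R'].T@np.array([a,b,1.])
def onz(d,u,v,z):
    o,r=ray(d,u,v);return o+r*(z-o[2])/r[2]
def proj(d,p):
    c=d['R']@np.array(p,float)+d['t'];a,b=c[:2]/c[2];k=1+d['k1']*(a*a+b*b)
    return np.array([a*k*d['fx']+d['cx'],b*k*d['fy']+d['cy']])
def tri(d1,p1,d2,p2):
    o1,r1=ray(d1,*p1);o2,r2=ray(d2,*p2);A=np.stack([r1,-r2],1);s=np.linalg.lstsq(A,o2-o1,rcond=None)[0]
    a,b=o1+r1*s[0],o2+r2*s[1];return (a+b)/2,np.linalg.norm(a-b)
def blobs(d,lo,hi,amin=30):
    hsv=cv2.cvtColor(d['img'],cv2.COLOR_RGB2HSV);m=cv2.inRange(hsv,np.array(lo),np.array(hi))
    n,l,s,c=cv2.connectedComponentsWithStats(m)
    return [(s[i][4],c[i].round(1),s[i][:4]) for i in range(1,n) if s[i][4]>=amin],m
E
python3 - <<'E'
from h import *
for n in('top','side'):
    d=grab(n);save(d,n+'0.png',s=1.25);print(n,-d['R'].T@d['t'],d['fx'],d['k1'],d['R'][2])
o=ctrl.get_obs();print(o)
E
```

```text
top [0.37532065 0.0056018  1.08202905] 372.7016270999385 0.017217944750173034 [ 0.13015681 -0.00183264 -0.99149173]
side [-0.03632035 -0.73499941  0.8827742 ] 418.8364112313011 -0.09917639155555506 [ 0.46826627  0.59934371 -0.64924096]
{'t': 0.1, 'q': array([ 1.05398252e+00,  5.32757232e-02,  1.61417755e+00,  7.97776749e-06,
        1.47603533e+00, -1.18975903e-01]), 'dq': array([-0.00044268, -0.00097246, -0.00297056, -0.0018517 ,  0.00193021,
       -0.00183956]), 'effort': array([-5.32428312e-04, -3.94900239e+01, -3.71365070e+01, -1.68501724e-04,
        3.92916423e-03,  8.98201193e-06]), 'tool_pos': array([0.24182539, 0.575668  , 0.21958291]), 'tool_rot': array([-6.20691554e-01, -3.07905308e+00,  2.82449980e-03]), 'contact_force': array([-0.78410663, -0.04376021, -0.17319192]), 'wrist_torque': array([ 0.02458241, -0.02727257,  0.02774179]), 'grip_force': 0.0, 'opening': 0.08544387690597013}
```

View pics/top0.png

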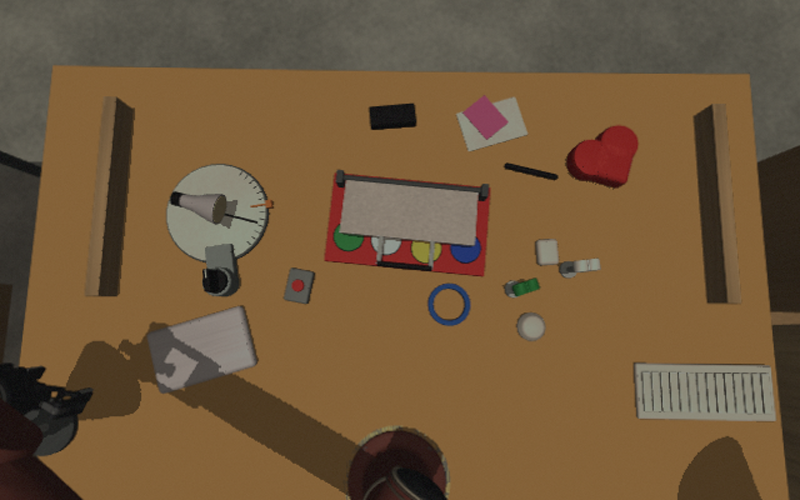

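View pics/side0.png

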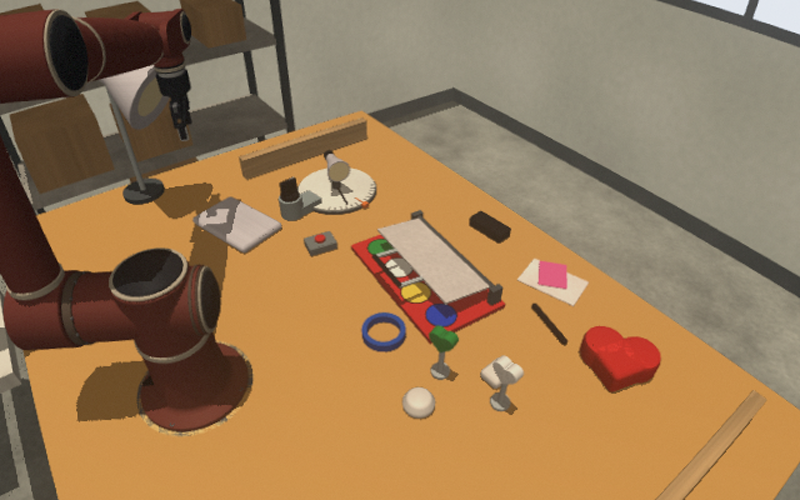

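Top view (×1.25): panel bar about (405,267), green heart (527,288), white heart (585,266). Remote button is at (298,286), knob at (217,278), needle tip at about (257,222) and mark at about (267,206). Only green and white hearts are present.

```bash
python3 - <<'E'
from h import *
T=grab('top');S=grab('side')
def show(n,lo,hi,a=30):
    for nm,d in(('top',T),('side',S)):
        print(n,nm,[(int(x[0]),x[1].tolist(),x[2].tolist()) for x in blobs(d,lo,hi,a)[0]])
show('red',(0,200,80),(8,255,255),60);show('green',(45,120,30),(80,255,255));show('orange',(8,200,180),(14,255,255),8)
im=T['img'][:,:,::-1]
A=cv2.resize(im[115:245,120:260],None,fx=4,fy=4,interpolation=cv2.INTER_CUBIC)
cv2.imwrite('pics/lamp.png',A)
B=cv2.resize(im[125:285,255:485],None,fx=3.4,fy=3.4,interpolation=cv2.INTER_CUBIC);cv2.imwrite('pics/stage.png',B)
C=cv2.resize(S['img'][240:345,300:430,::-1],None,fx=4,fy=4,interpolation=cv2.INTER_CUBIC);cv2.imwrite('pics/sh.png',C)
E
```

```text
red top []
red side [(975, [501.8, 286.8], [474, 264, 54, 49])]
green top [(250, [277.5, 192.2], [267, 181, 24, 19]), (178, [420.3, 229.3], [410, 223, 21, 14])]
green side [(111, [301.0, 196.7], [295, 192, 15, 11]), (194, [355.3, 268.2], [344, 261, 22, 16])]
orange top []
orange side []
```

View pics/lamp.png

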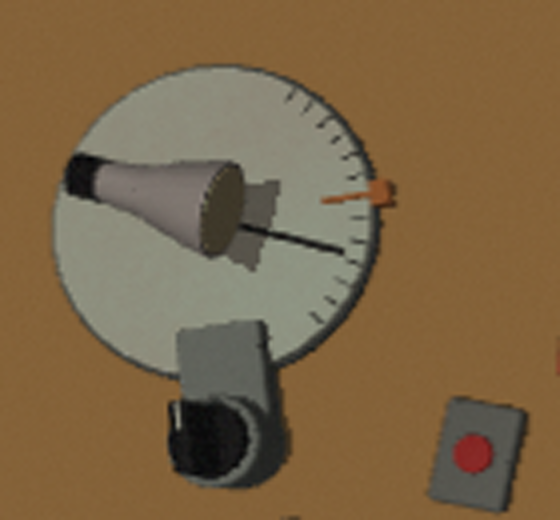

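View pics/stage.png

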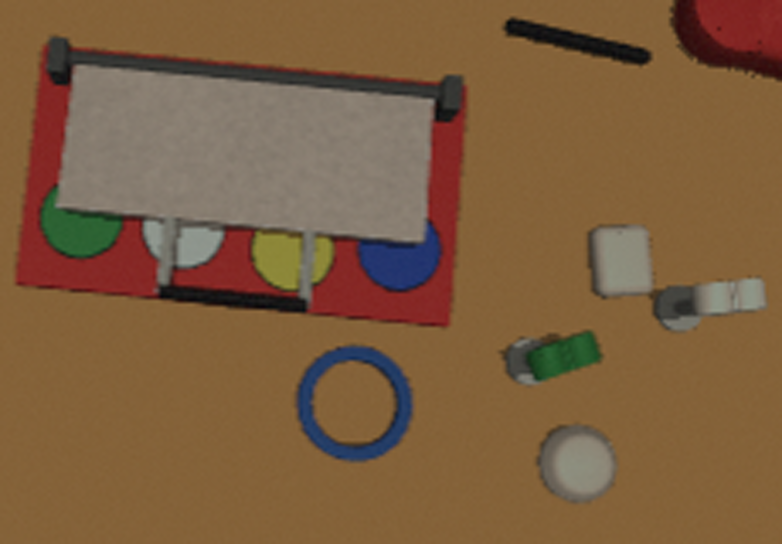

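View pics/sh.png

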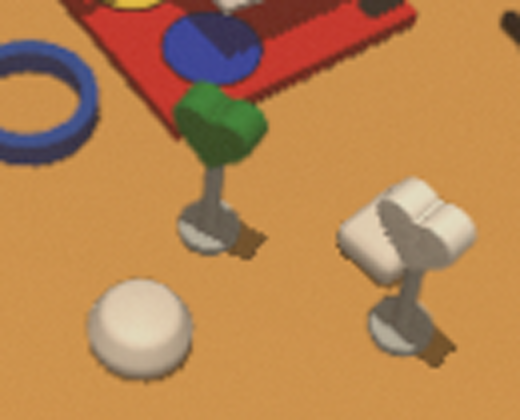

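Lamp crop: needle tip (343,251), mark tip (322,201), button (473,453). Stage crop: bar (163,293)-(307,304), deck corners (17,284) and (448,325). Side crop: green foot (208,228), white foot (400,325).

```bash
python3 - <<'E'
from h import *
np.set_printoptions(precision=4,suppress=True)
T=grab('top');S=grab('side')
st=lambda x,y:(255+x/3.4,125+y/3.4); la=lambda x,y:(120+x/4,115+y/4); sh=lambda x,y:(300+x/4,240+y/4)
for n,p,z in[('FL',(17,284),.015),('FR',(448,325),.015),('BL',(45,45),.015),('BR',(466,90),.015),('barL',(163,293),.055),('barR',(307,304),.055),('spG',(80,217),.015),('spW',(183,231),.015),('spY',(292,250),.015),('spB',(400,252),.015)]:
    print(n,onz(T,*st(*p),z))
for n,p,z in[('tip',(343,251),.02),('mark',(322,201),.02),('dialc',(216,222),.015),('btn',(473,453),.032)]: print(n,onz(T,*la(*p),z))
print('feet side G',onz(S,*sh(208,228),.003),'W',onz(S,*sh(400,325),.003))
print('feet top G',onz(T,*st(527,361),.003),'W',onz(T,*st(680,308),.003))
print('heart tri G',tri(T,(420.3,229.3),S,(355.3,268.2)))
print('W',tri(T,st(730,297),S,sh(425,218)))
# green heart top silhouettes
m=blobs(T,(45,120,30),(80,255,255))[1];n,l=cv2.connectedComponents(m);r=l[229,420];pts=np.argwhere(l==r)[:,::-1].astype(np.float32)
b=cv2.boxPoints(cv2.minAreaRect(pts));print('Grect',np.array([onz(T,*q,.11) for q in b]))
print('W edge top',onz(T,*st(695,302),.11),onz(T,*st(765,293),.11))
# bright lamp knob crops
a=cv2.resize(T['img'][205:245,155:200,::-1],None,fx=8,fy=8,interpolation=cv2.INTER_CUBIC).astype(float)*2.5
c=cv2.resize(S['img'][135:180,215:260,::-1],None,fx=8,fy=8,interpolation=cv2.INTER_CUBIC).astype(float)*2.5
a=np.pad(a,((0,c.shape[0]-a.shape[0]),(0,0),(0,0)))
cv2.imwrite('pics/knob.png',np.clip(np.hstack([a,c]),0,255))
print([round(float(x),1) for x in proj(T,[0.5,0.3,0.098])])
E
```

```text
FL [0.4817 0.1699 0.015 ]
FR [ 0.4512 -0.1941  0.015 ]
BL [0.69   0.1521 0.015 ]
BR [ 0.6544 -0.2122  0.015 ]
barL [0.4718 0.0448 0.055 ]
barR [ 0.4641 -0.0723  0.055 ]
spG [0.5396 0.1181 0.015 ]
spW [0.5286 0.0302 0.015 ]
spY [ 0.5134 -0.0625  0.015 ]
spB [ 0.5128 -0.1542  0.015 ]
tip [0.5687 0.3282 0.02  ]
mark [0.6053 0.3452 0.02  ]
dialc [0.5898 0.4226 0.015 ]
btn [0.4238 0.2264 0.032 ]
feet side G [ 0.4207 -0.2649  0.003 ] W [ 0.4689 -0.3914  0.003 ]
feet top G [ 0.4223 -0.263   0.003 ] W [ 0.469  -0.3941  0.003 ]
heart tri G (array([ 0.4233, -0.2628,  0.1125]), np.float64(0.0012364364147512685))
W (array([ 0.4679, -0.3918,  0.1123]), np.float64(0.0011297085213123066))
Grect [[ 0.4246 -0.2341  0.11  ]
 [ 0.4432 -0.284   0.11  ]
 [ 0.4209 -0.2915  0.11  ]
 [ 0.4024 -0.2417  0.11  ]]
W edge top [ 0.4644 -0.3661  0.11  ] [ 0.472 -0.42   0.11 ]
[206.4, 198.0][ WARN:0@0.671] global loadsave.cpp:1063 imwrite_ Unsupported depth image for selected encoder is fallbacked to CV_8U.
```

View pics/knob.png

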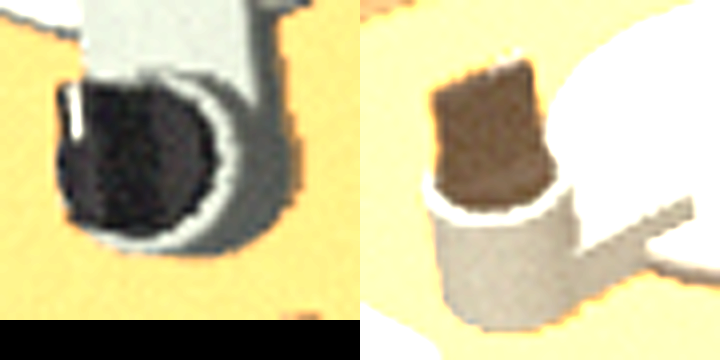

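Knob bar lies nearly along world x (crop 155.., bar top near (80,157)). Measured sizes agree (deck 365 mm, needle about 97 mm), so I set out for the panel bar.

```bash
cat >> h.py <<'E'
from scipy.spatial.transform import Rotation as Ro
def head(o): 
    y=Ro.from_rotvec(o['tool_rot']).as_matrix()[:,1]; return np.degrees(np.arctan2(y[1],y[0]))
def plan(p,hd=None,h0=None,p0=None):
    o=ctrl.get_obs();M=Ro.from_rotvec(o['tool_rot']).as_matrix();h=head(o)
    s=M.T@(np.array(p)-o['tool_pos'])*100
    t=0 if hd is None else -((hd-h+90)%180-90)
    print('shift cm',s.round(2),'turn',round(t,1),'| head',h.round(1),'q6',o['q'][5].round(2),'pos',o['tool_pos'].round(4))
E
python3 - <<'E'
from h import *
plan([.468,-.0135,.20],-4.8)
T=grab('top');z=lambda x,y:(155+x/8,205+y/8)
print(onz(T,*z(145,155),.072),onz(T,*z(80,157),.114))
E
```

```text
shift cm [-43.67 -45.59   2.06] turn 72.0 | head 67.2 q6 -0.12 pos [0.242  0.576  0.2203]
[0.43048796 0.3935593  0.072     ] [0.4273314  0.39824223 0.114     ]
```

Request:
servo_tool(
  increments=[
    [[5.5, -3.4, -3.5, 0, 0], [5.5, -6.8, -7.0, 0, 0], [5.5, -10.2, -10.6, 0, 0], [5.5, -13.6, -14.2, 0, 0], [5.5, -17, -17.7, 0, 0]],
  ],
  newtons=20,
)

```text
t: 0.85
tool_pos: [0.3305, 0.3454, 0.2208]
tool_rot: [0.619, 3.079, 0.0]
contact_force: [0.9, 0.7, -0.0]
opening: 0.055
grip_force: 0.0
```

Request:
servo_tool(
  increments=[
    [[5.5, -3.4, -3.5, 0, 0], [5.5, -6.8, -7.0, 0, 0], [5.5, -10.2, -10.6, 0, 0], [5.5, -13.6, -14.2, 0, 0], [5.5, -17, -17.7, 0, 0]],
  ],
)

```text
t: 1.35
tool_pos: [0.4188, 0.1162, 0.2211]
tool_rot: [0.62, 3.078, 0.001]
contact_force: [2.1, 0.3, -0.6]
opening: 0.0547
grip_force: 0.0
```

Request:
servo_tool(
  increments=[
    [[5.5, -3.2, -3.4, 0.7, 8], [5.5, -6.4, -6.8, 1.4, 16], [5.5, -9.7, -10.2, 2.1, 24], [5.5, -9.7, -10.2, 2.1, 32], [5.5, -9.7, -10.2, 2.1, 40]],
  ],
)

```text
t: 1.85
tool_pos: [0.4684, -0.0151, 0.1993]
tool_rot: [-1.648, -2.673, 0.0]
contact_force: [-0.1, 0.4, -0.8]
opening: 0.0549
grip_force: 0.0
```

Request:
servo_tool(
  increments=[
    [[5.5, 0, 0, 0, 8], [5.5, 0, 0, 0, 16], [5.5, 0, 0, 0, 24], [5.5, 0, 0, 0, 32], [5.5, 0, 0, 0, 32]],
  ],
)

```text
t: 2.35
tool_pos: [0.4683, -0.0135, 0.1998]
tool_rot: [2.312, 2.127, 0.0]
contact_force: [0.9, 0.3, 0.2]
opening: 0.0549
grip_force: 0.0
```

```bash
python3 - <<'E'
from h import *
plan([.468,-.0135,.055],-4.8);T=grab('top');S=grab('side')
a=cv2.resize(T['img'][160:250,270:400,::-1],None,fx=3,fy=3);c=cv2.resize(S['img'][120:270,270:400,::-1],None,fx=3,fy=3)
a=np.pad(a,((0,c.shape[0]-a.shape[0]),(0,0),(0,0)));cv2.imwrite('pics/bar1.png',np.hstack([a,c]))
E
```

```text
shift cm [-0.   -0.03 14.48] turn 0.0 | head -4.8 q6 -0.1 pos [ 0.4683 -0.0135  0.1998]
```

View pics/bar1.png

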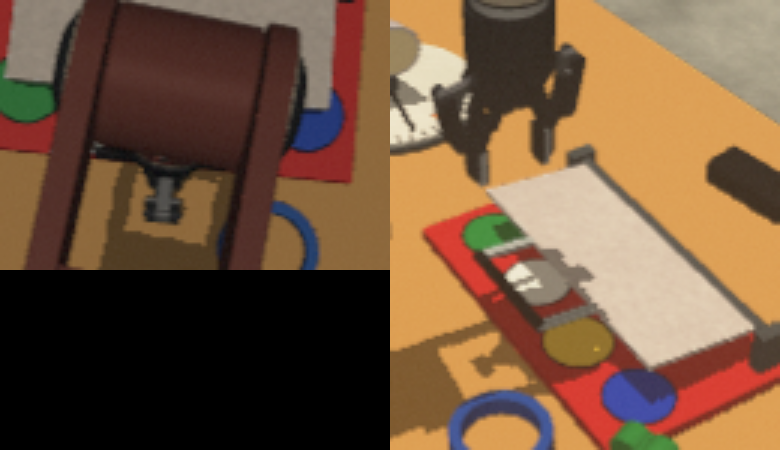

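Side crop shows the bar from (480,255) to (543,328), with the gripper above it. I triangulate its height.

```bash
python3 - <<'E'
from h import *
T=grab('top');S=grab('side');print(tri(T,(324.1,212.8),S,(310.4,217.2)))
E
```

```text
(array([ 0.4675962 , -0.01395332,  0.06771785]), np.float64(0.0018948740689906688))
```

Request:
servo_tool(
  increments=[
    [[5.0, 0, 0, 4, 0], [5.0, 0, 0, 8, 0], [5.0, 0, 0, 11, 0], [5.0, 0, 0, 12.5, 0], [5.0, 0, 0, 13.2, 0]],
  ],
  newtons=20,
)

```text
t: 3.05
tool_pos: [0.4668, -0.0132, 0.0655]
tool_rot: [-2.309, -2.126, 0.004]
contact_force: [0.4, -0.4, 0.5]
opening: 0.05
grip_force: 0.0
```

Request:
servo_tool(
  increments=[
    [[1.0, 0, 0, 0, 0], [1.0, 0, 0, 0, 0], [1.0, 0, 0, 0, 0], [1.0, 0, 0, 0, 0], [1.0, 0, 0, 0, 0]],
  ],
)

```text
t: 3.55
tool_pos: [0.4689, -0.0136, 0.0685]
tool_rot: [2.311, 2.126, 0.001]
contact_force: [0.1, -0.2, 0.2]
opening: 0.0102
grip_force: 0.0
```

Request:
servo_tool(
  increments=[
    [[1.0, 0, 0, 0, 0], [1.0, 0, 0, 0, 0], [1.0, 0, 0, 0, 0], [1.0, 0, 0, 0, 0]],
  ],
)

```text
t: 3.95
tool_pos: [0.4683, -0.0135, 0.0677]
tool_rot: [-2.312, -2.127, 0.0]
contact_force: [-0.3, 0.6, 0.0]
opening: 0.0101
grip_force: 0.0
```

```bash
python3 - <<'E'
from h import *
S=grab('side')
cv2.imwrite('pics/bar2.png',cv2.resize(S['img'][150:260,260:400,::-1],None,fx=5,fy=5,interpolation=cv2.INTER_CUBIC))
print(proj(S,[.4683,-.0135,.0677]),proj(S,[.4683,-.0135,.0487]),proj(S,[.4730,.0445,.0677]),proj(S,[.4635,-.064,.0677]),proj(S,[.4635,-.064,.05]))
E
```

```text
[310.18046629 217.06174109] [310.22418177 221.88684404] [300.10968916 205.58688574] [319.26774858 227.74523896] [319.22042274 232.25989471]
```

View pics/bar2.png

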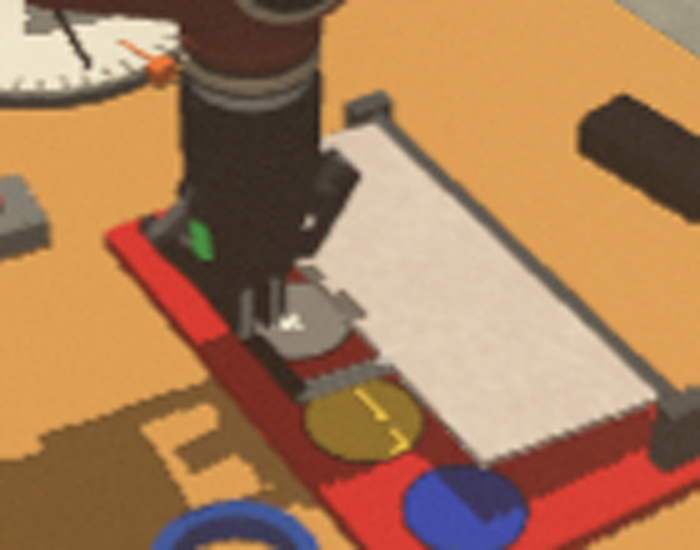

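The pads closed to 10 mm with no force. I close fully to see whether the bar is between them.

Request:
servo_tool(
  increments=[
    [[0, 0, 0, 0, 0], [0, 0, 0, 0, 0], [0, 0, 0, 0, 0], [0, 0, 0, 0, 0]],
  ],
  newtons=20,
)

```text
t: 4.4
tool_pos: [0.4683, -0.0135, 0.0677]
tool_rot: [2.312, 2.127, 0.0]
contact_force: [0.3, 0.6, 0.3]
opening: -0.0004
grip_force: 0.0
```

```bash
python3 - <<'E'
from h import *
S=grab('side');g=S['img'];np.save('now.npy',g)
V=g.max(2);R=g[:,:,0].astype(int)-g[:,:,1]
for v in range(196,234): print(v,' '.join('%3d%s'%(V[v,u],'r' if R[v,u]>40 else ' ') for u in range(296,326)))
E
```

```text
196  71   72   84  126  145  119   79   59   60   58   58   55   58   59   59   56   59   59   57   56   59   58   56  167  140   58   61   59   98  192 
197  72   76   77  123  143  143  119   73   57   55   57   59   60   57   58   59   57   59   57   57   58   57   58   59   59   61   58   72  159  212 
198  72   96   93  121  142  144  144  100   57   59   59   58   59   57   61   57   59   59   56   56   61   58   59   59   58   60   60  127  200  222 
199  60   74   73   71  117  141  144  101   59   58   55   59   59   60   60   59   59   59   58   57   60   58   58   60   59   58   96  188  218  222 
200  58   57   58   61   60  112  135   98   58   59   58   56   57   60   59   57   60   56   58   59   57   57   60   58   60   71  155  209  219  220 
201  59   60   58   61   57   58   61   59   59   58   59   56   57   59   57   62   59   59   59   58   58   63   69   71   74  131  201  220  220  221 
202  61   59   59   59   59   57   57   58   58   56   59   58   62   56   58   60   58   57   57   59   60   82  103  114  125  184  210  219  221  223 
203  76   62   58   62
[... 4050 characters left out ...]
 123r 120r 123r 120r 123r 121r 122r 124r 106r  71   79   98  105  113  124  122  137 
230 126  124  125  141  153r 151r 137  125  124  126  122r 113r 113r 119r 123r 122r 122r 123r 122r 124r 122r 123r 101r  83   91   96  127  145  145  143 
231 138  142  152r 196r 223r 222r 185r 138  125  125  126  120r 115r 115r 120r 122r 121r 122r 122r 122r 121r 120r 124r 113r 100r 114  138  145  144  145 
232 188r 197r 220r 221r 220r 221r 221r 174r 125  124  128  124  116r 111r 117r 121r 123r 121r 121r 121r 121r 123r 120r 120r  93r 123  144  145  144  145 
233 220r 220r 221r 221r 220r 220r 219r 174r 125  124  124  123  123r 115r 113r 119r 124r 124r 121r 123r 122r 121r 121r 121r 102r 123  145  147  144  144
```

Request:
servo_tool(
  increments=[
    [[5.0, 0, 0, -3, 0], [5.0, 0, 0, -6, 0], [5, 0, 0, -6, 0], [5, 0, 0, -6, 0]],
  ],
)

```text
t: 4.85
tool_pos: [0.4689, -0.0136, 0.1285]
tool_rot: [2.311, 2.126, 0.002]
contact_force: [-0.1, 1.3, -0.0]
opening: 0.0499
grip_force: 0.0
```

```bash
python3 - <<'E'
from h import *
S=grab('side');g=S['img'];a=np.load('now.npy')
V=g.max(2);R=g[:,:,0].astype(int)-g[:,:,1];D=np.abs(g.astype(int)-a).max(2)
for v in range(196,234): print(v,' '.join('%3d%s'%(V[v,u],'*' if D[v,u]>12 else ('r' if R[v,u]>40 else ' ')) for u in range(296,326)))
print(ctrl.get_obs()['tool_pos'])
for z in(.04,.05,.06,.068): print(z,proj(S,[.4635,-.064,z]),proj(S,[.4720,.037,z]))
E
```

```text
196 115*  68   58*  62*  60*  80* 103*  93*  86*  92*  87*  82*  85*  83*  84*  84*  90* 103* 188* 221* 220* 220* 221* 200* 209* 221* 222* 223* 224* 223*
197 120*  73*  60*  61*  61*  77* 103*  93* 119* 111*  86*  83*  85*  85*  85*  86*  86* 107* 131* 191* 218* 220* 221* 221* 220* 221* 223* 226* 225* 223*
198 133*  92*  60*  61*  60*  78* 102*  94* 103* 107*  88*  83*  87*  87*  85*  85*  86*  92* 108* 145* 194* 218* 222* 221* 220* 218* 219* 221* 221* 223 
199 144* 123*  79*  59*  63*  79* 101* 100* 104* 135* 119*  92*  83*  89*  91* 111* 113* 133* 144* 171* 194* 202* 217* 221* 220* 219* 218* 219* 220  222 
200 143* 146* 120*  80*  64   79* 101* 101* 106* 133* 147* 124* 110* 121* 137* 183* 198* 192* 190* 183* 181* 185* 208* 220* 221* 222* 222* 219  221  220 
201 129* 144* 146* 124*  92*  88* 103* 107* 120* 147* 161* 169* 179* 192* 193* 188* 181* 184* 168* 135* 114* 114* 153* 198* 219* 223* 222* 221  220  220 
202  99* 126* 138* 139* 135* 119* 127* 143* 177* 187* 193* 188* 183* 183* 188* 160* 122* 112* 111* 119* 119* 120* 128* 160* 197* 211* 214  211  219  223 
203 181* 114*  83*  86
[... 4334 characters left out ...]
176* 127  125  121r 114r 116r 121r 123r 123r 124r 123r 126r 124r 123r 124r 112r 101r 115  138  143  146  143 
232 154* 153* 198* 222r 220r 221r 221r 221* 187* 137* 126  125  117r 112r 117r 123r 123r 124r 121r 125r 122r 122r 123r 124r  95r 123  145  144  145  145 
233 222r 221r 221r 221r 221r 221r 221r 221* 221* 174* 127  126  121r 116r 111r 119r 122r 124r 123r 122r 122r 121r 123r 124r 103r 126  146  146  145  145 
[ 0.46800327 -0.01343707  0.12720067]
0.04 [319.1941748  234.77084361] [301.4568663  214.05110612]
0.05 [319.22042274 232.25989471] [301.38884067 211.55919333]
0.06 [319.24702272 229.7203896 ] [301.32027802 209.04084751]
0.068 [319.26856042 227.66793442] [301.26503844 207.00689222]
```

```bash
python3 - <<'E'
from h import *
S=grab('side')
for z in(.1,.11,.12,.13,.14): print(z,proj(S,[.441,-.011,z]),proj(S,[.434,-.011,z]),proj(S,[.495,-.0157,z]))
print(ctrl.get_obs()['q'])
cv2.imwrite('pics/f.png',cv2.resize(S['img'][140:240,270:370,::-1],None,fx=6,fy=6,interpolation=cv2.INTER_CUBIC))
E
```

```text
0.1 [301.58134694 211.94858286] [299.50011601 212.93685441] [318.23851231 205.38545177]
0.11 [301.50936326 209.26786625] [299.41610545 210.25434806] [318.26007391 202.71839159]
0.12 [301.43677523 206.55674042] [299.3313691  207.54130419] [318.28194467 200.02180157]
0.13 [301.36357794 203.81475394] [299.24590057 204.79726748] [318.30413038 197.29525618]
0.14 [301.28976654 201.04144814] [299.15969349 202.02177529] [318.32663695 194.53832342]
[-1.87849400e-01 -2.58641817e-01  2.06189736e+00 -2.43059939e-05
  1.34035845e+00 -1.04205786e-01]
```

View pics/f.png

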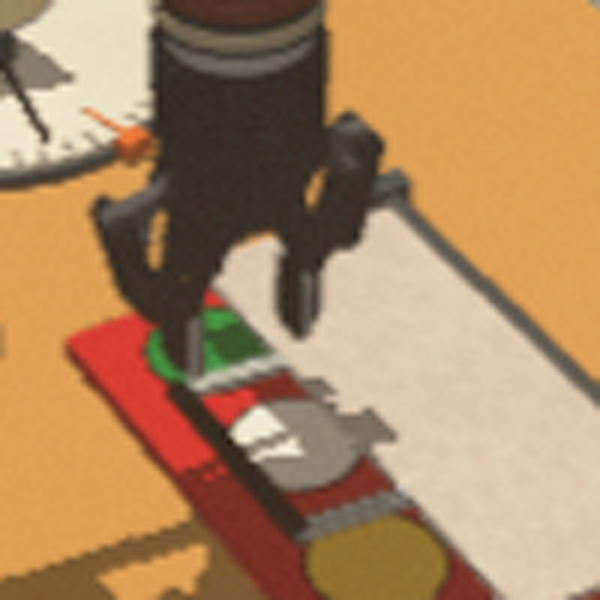

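Fingertips show about 18 mm higher than the stated tip height, just above the bar's top. I go 2 cm lower, which still clears the deck either way, and close.

Request:
servo_tool(
  increments=[
    [[5.0, 0, 0, 3, 0], [5.0, 0, 0, 5.5, 0], [5.0, 0, 0, 7, 0], [5.0, 0, 0, 8, 0], [5.0, 0, 0, 8, 0]],
  ],
)

```text
t: 5.45
tool_pos: [0.4663, -0.0131, 0.0452]
tool_rot: [-2.309, -2.124, 0.005]
contact_force: [-0.1, 0.3, 0.5]
opening: 0.0498
grip_force: 0.0
```

Request:
servo_tool(
  increments=[
    [[0.8, 0, 0, 0, 0], [0.8, 0, 0, 0, 0], [0.8, 0, 0, 0, 0], [0.8, 0, 0, 0, 0], [0.8, 0, 0, 0, 0]],
  ],
  newtons=20,
)

```text
t: 5.95
tool_pos: [0.4667, -0.0134, 0.0478]
tool_rot: [-2.31, -2.125, 0.005]
contact_force: [-6.6, -0.3, 2.4]
opening: 0.0113
grip_force: 22.3
```

Request:
servo_tool(
  increments=[
    [[0.8, 0, 0.16, -1.44, 0], [0.8, 0, 0.43, -2.84, 0], [0.8, 0, 0.8, -4.21, 0], [0.8, 0, 1.27, -5.56, 0], [0.8, 0, 1.84, -6.86, 0]],
  ],
  newtons=20,
)

```text
t: 6.45
tool_pos: [0.4866, -0.0151, 0.1177]
tool_rot: [-2.312, -2.126, 0.001]
contact_force: [-3.6, -1.4, -3.0]
opening: 0.011
grip_force: 20.9
```

Request:
servo_tool(
  increments=[
    [[0.8, 0, 0.67, -1.26, 0], [0.8, 0, 1.43, -2.46, 0], [0.8, 0, 2.27, -3.61, 0], [0.8, 0, 3.21, -4.69, 0], [0.8, 0, 4.22, -5.69, 0]],
  ],
)

```text
t: 6.95
tool_pos: [0.5293, -0.0188, 0.1751]
tool_rot: [2.312, 2.126, -0.001]
contact_force: [-5.7, -1.8, -2.1]
opening: 0.0107
grip_force: 20.1
```

```bash
python3 - <<'E'
from h import *
o=ctrl.get_obs();plan([.55,-.02,.2]);print(o['opening'],o['contact_force'],o['grip_force'])
E
```

```text
shift cm [ 0.06  2.07 -2.49] turn 0 | head -4.8 q6 -0.09 pos [ 0.5293 -0.0188  0.1751]
0.010722187526049346 [-5.69595961 -1.76724686 -2.0909099 ] 20.092487633228302
```

Request:
servo_tool(
  increments=[
    [[0.8, 0, 1.08, -0.93, 0], [0.8, 0, 2.23, -1.77, 0], [0.8, 0, 3.44, -2.53, 0], [0.8, 0, 4.7, -3.19, 0], [0.8, 0, 6.01, -3.75, 0]],
  ],
)

```text
t: 7.45
tool_pos: [0.59, -0.0241, 0.2137]
tool_rot: [2.311, 2.125, 0.001]
contact_force: [-5.8, -0.8, 1.8]
opening: 0.0112
grip_force: 19.5
```

Request:
servo_tool(
  increments=[
    [[0.8, 0, 1.34, -0.47, 0], [0.8, 0, 2.72, -0.83, 0], [0.8, 0, 4.13, -1.09, 0], [0.8, 0, 5.54, -1.24, 0], [0.8, 0, 6.87, -1.29, 0]],
  ],
)

```text
t: 7.95
tool_pos: [0.6593, -0.0301, 0.2274]
tool_rot: [2.31, 2.124, 0.003]
contact_force: [-3.2, -2.5, 2.9]
opening: 0.0107
grip_force: 19.8
```

Request:
servo_tool(
  increments=[
    [[0.8, 0, 0, 0, 0], [0.8, 0, 0, 0, 0], [0.8, 0, 0, 0, 0]],
  ],
)

```text
t: 8.25
tool_pos: [0.6595, -0.0301, 0.2274]
tool_rot: [2.307, 2.121, 0.008]
contact_force: [2.2, -3.1, 6.5]
opening: 0.0107
grip_force: 19.9
```

```bash
python3 - <<'E'
from h import *
S=grab('side');o=ctrl.get_obs();print(o['tool_pos'],o['opening'],o['contact_force'],o['grip_force'])
cv2.imwrite('pics/up.png',cv2.resize(S['img'][90:300,240:430,::-1],None,fx=2.8,fy=2.8,interpolation=cv2.INTER_CUBIC))
E
```

```text
[ 0.65942339 -0.03008507  0.22742415] 0.01089373015065079 [ 1.82366782 -3.42197776  5.56718824] 19.91971492767334
```

View pics/up.png

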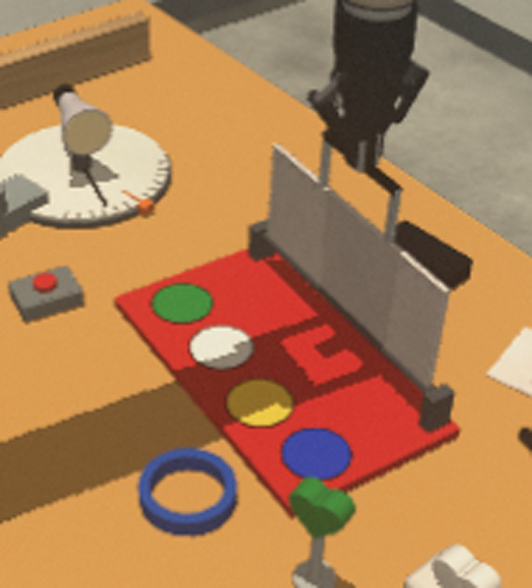

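Panel looks upright, and all discs are uncovered. Release, lift, and measure.

Request:
servo_tool(
  increments=[
    [[4.5, 0, 0, 0, 0], [4.5, 0, 0, 0, 0], [4.5, 0, 0, 0, 0], [4.5, 0, 0, -3, 0], [4.5, 0, 0, -7, 0]],
  ],
)

```text
t: 8.8
tool_pos: [0.6553, -0.0287, 0.2901]
tool_rot: [-2.307, -2.123, 0.007]
contact_force: [0.9, -0.6, 1.1]
opening: 0.0448
grip_force: 0.0
```

Request:
servo_tool(
  increments=[
    [[4.5, 0, 0, -3, 0], [4.5, 5, 0, -3, 0], [4.5, 10, 0, -3, 0], [4.5, 15, 0, -3, 0], [4.5, 20, 0, -3, 0]],
  ],
)

```text
t: 9.3
tool_pos: [0.6734, 0.172, 0.3232]
tool_rot: [-2.312, -2.126, 0.0]
contact_force: [1.4, -0.4, -0.2]
opening: 0.0448
grip_force: 0.0
```

```bash
python3 - <<'E'
from h import *
np.set_printoptions(precision=4,suppress=True)
T=grab('top');S=grab('side');print(ctrl.get_obs()['tool_pos'],ctrl.get_obs()['opening'])
for n,lo,hi in(('green',(45,120,30),(80,255,255)),('blue',(110,120,40),(125,255,255)),('yel',(22,120,60),(32,255,255)),('white',(0,0,150),(180,40,255))):
    for nm,d in(('t',T),('s',S)):
        for a,c,b in blobs(d,lo,hi,60)[0]:
            if 250<c[0]<500 and c[1]>150: print(n,nm,a,c,b,onz(d,*c,.015)[:2])
a=cv2.resize(T['img'][120:230,240:410,::-1],None,fx=4.4,fy=4.4,interpolation=cv2.INTER_CUBIC)
cv2.imwrite('pics/up2.png',a)
for a in(1.37,1.47,1.57,1.67,1.77):
    h=np.array([.6558,-.028,.05]);ex=np.array([.9965,-.0835,0]);ey=np.array([.0835,.9965,0])
    m=h-.19*np.cos(a)*ex+[0,0,.19*np.sin(a)]; print(a,proj(S,m),proj(S,m+.05*ey),proj(S,m-.05*ey),'top',proj(T,m),proj(T,m+.05*ey))
E
```

```text
[0.6729 0.1761 0.3225] 0.044686546590038546
green t 412 [278.6 188.6] [267 178  24  23] [0.5403 0.1179]
green t 179 [420.3 229.4] [410 223  21  14] [ 0.4272 -0.2894]
green s 168 [355.8 267.7] [345 261  21  16] [ 0.4843 -0.2028]
blue t 433 [372. 198.] [361 187  23  23] [ 0.516  -0.1524]
blue s 331 [352.5 251.6] [341 243  24  18] [ 0.5146 -0.1523]
blue s 206 [307. 263.] [290 251  34  25] [ 0.3876 -0.1117]
yel t 452 [340.6 198.3] [329 187  24  24] [ 0.5141 -0.0617]
yel s 283 [332.4 233.3] [322 226  22  16] [ 0.5132 -0.0619]
white t 403 [308.5 191.5] [298 181  22  22] [0.5328 0.0312]
white t 210 [438.4 200.8] [432 193  14  17] [ 0.5101 -0.3436]
white t 150 [470.2 211.7] [461 207  19  10] [ 0.4796 -0.4335]
white t 169 [425.8 261.5] [419 254  15  15] [ 0.3371 -0.3026]
white s 212 [318.8 213.3] [309 207  20  14] [0.5323 0.0315]
1.37 [356.5824 152.7584] [346.3562 144.2108] [367.3854 161.8041] top [330.974  141.7979] [309.6536 139.807 ]
1.47 [362.1694 149.9739] [351.8485 141.5451] [373.0672 158.8913] top [331.7475 133.6626] [310.4146 131.6747]
1.57 [367.6936 147.7722] [357.2927 139.4538] [378.6697 156.5693] top [332.4955 125.6986] [311.1962 123.7178]
1.67 [373.0838 146.1704] [362.6189 137.9531] [384.1206 154.8566] top [333.2057 118.0355] [311.9855 116.0659]
1.77 [378.2739 145.1754] [367.7618 137.049 ] [389.3532 153.7609] top [333.8671 110.7947] [312.7696 108.8403]
```

View pics/up2.png

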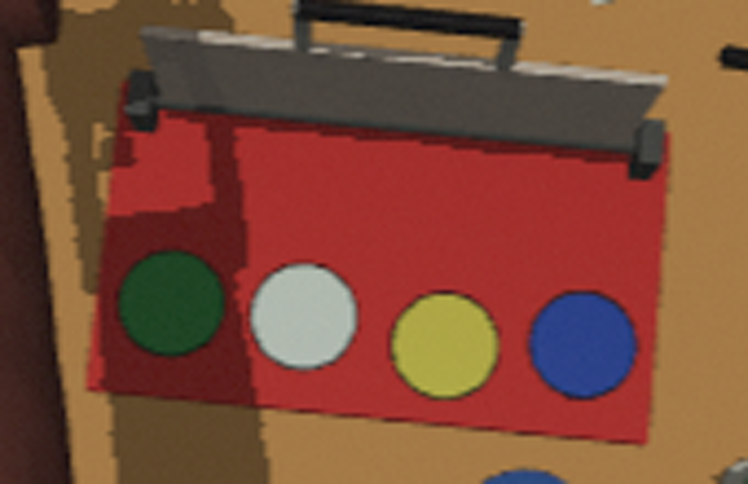

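Bar centre at (333.2,124.3) px in the top view gives a panel angle of about 1.59, and the discs are clear. Next is the green heart.

```bash
python3 - <<'E'
from h import *
plan([.422,-.2635,.28],20.4)
E
```

```text
shift cm [-45.76 -21.65   4.19] turn -24.8 | head -4.4 q6 0.22 pos [0.6729 0.1761 0.3225]
```

Request:
servo_tool(
  increments=[
    [[6, -4.2, -2, 0, 0], [6, -8.4, -4, 0, 0], [6, -12.6, -6, 0, 0], [6, -16.8, -8, 0, 0], [6, -21, -10, 0, 0]],
  ],
)

```text
t: 9.9
tool_pos: [0.5551, -0.0327, 0.3232]
tool_rot: [-2.312, -2.127, 0.0]
contact_force: [-0.1, -0.5, 0.4]
opening: 0.0598
grip_force: 0.0
```

Request:
servo_tool(
  increments=[
    [[6, -4.2, -2, 0.5, -5], [6, -8.4, -4, 1, -10], [6, -12.6, -6, 1.5, -15], [6, -16.8, -8, 2, -20], [6, -21, -10, 2.5, -24.8]],
  ],
)

```text
t: 10.4
tool_pos: [0.4377, -0.2334, 0.2981]
tool_rot: [1.798, 2.576, 0.0]
contact_force: [1.3, -0.4, 0.3]
opening: 0.0599
grip_force: 0.0
```

```bash
python3 - <<'E'
from h import *
plan([.422,-.2635,.17],20.4);plan([.422,-.2635,.085],20.4)
E
```

```text
shift cm [-2.28 -2.51 12.81] turn -0.2 | head 20.2 q6 -0.99 pos [ 0.4377 -0.2334  0.2981]
shift cm [-2.28 -2.51 21.31] turn -0.2 | head 20.2 q6 -0.99 pos [ 0.4377 -0.2334  0.2981]
```

Request:
servo_tool(
  increments=[
    [[6, -1.2, -1.3, 4, 0], [6, -2.3, -2.5, 8, 0], [6, -2.3, -2.5, 11, 0], [6, -2.3, -2.5, 11, 0], [6, -2.3, -2.5, 11, 0]],
  ],
)

```text
t: 10.9
tool_pos: [0.4234, -0.262, 0.1887]
tool_rot: [-1.802, -2.573, -0.0]
contact_force: [0.3, 0.4, 0.1]
opening: 0.0601
grip_force: 0.0
```

```bash
python3 - <<'E'
from h import *
plan([.422,-.2635,.085],20.4)
S=grab('side');o=ctrl.get_obs()
print(proj(S,o['tool_pos']),proj(S,[.422,-.2635,.1]))
cv2.imwrite('pics/g.png',cv2.resize(S['img'][180:310,300:430,::-1],None,fx=4.5,fy=4.5,interpolation=cv2.INTER_CUBIC))
E
```

```text
shift cm [-0.1  -0.18 10.37] turn -0.4 | head 20.0 q6 -1.05 pos [ 0.4234 -0.262   0.1887]
[357.53817608 245.53305762] [354.48319028 272.02687325]
```

View pics/g.png

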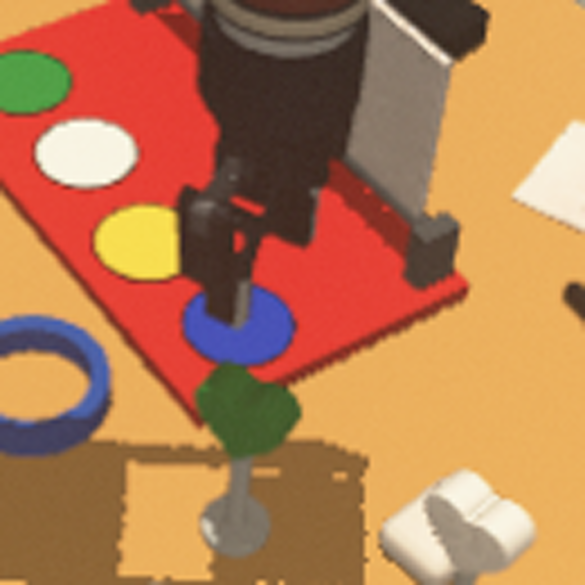

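Finger tips at about (230,320) and (305,240) straddle the heart below them, and again look about 2 cm higher than reported. I descend to a reading of 0.083 and grip.

Request:
servo_tool(
  increments=[
    [[6, -0.1, -0.2, 3, 0], [6, -0.1, -0.2, 6, 0], [6, -0.1, -0.2, 8.5, 0], [6, -0.1, -0.2, 10, 0], [6, -0.1, -0.2, 10.5, 0]],
  ],
)

```text
t: 11.45
tool_pos: [0.4226, -0.2636, 0.0838]
tool_rot: [1.801, 2.574, -0.0]
contact_force: [0.4, -1.0, 1.1]
opening: 0.06
grip_force: 0.0
```

Request:
servo_tool(
  increments=[
    [[4, 0, 0, 0, 0], [3, 0, 0, 0, 0], [2, 0, 0, 0, 0], [1.5, 0, 0, 0, 0], [1.5, 0, 0, 0, 0]],
  ],
  newtons=30,
)

```text
t: 11.95
tool_pos: [0.4233, -0.2647, 0.0856]
tool_rot: [1.8, 2.571, -0.001]
contact_force: [-1.3, -0.3, 6.2]
opening: 0.0236
grip_force: 32.2
```

Request:
servo_tool(
  increments=[
    [[1.5, 0, 0, 0, 0], [1.5, 0, 0, 0, 0], [1.5, 0, 0, 0, 0]],
  ],
)

```text
t: 12.25
tool_pos: [0.4233, -0.2646, 0.0855]
tool_rot: [1.8, 2.571, -0.001]
contact_force: [-0.3, 0.2, 5.8]
opening: 0.0237
grip_force: 32.2
```

```bash
python3 - <<'E'
from h import *
plan([.422,-.2635,.085],20.4)
T=grab('top');S=grab('side');print([(x[0],x[1]) for x in blobs(S,(45,120,20),(80,255,255),20)[0]])
E
```

```text
shift cm [ 0.15 -0.08  0.05] turn -0.4 | head 20.0 q6 -1.06 pos [ 0.4233 -0.2646  0.0855]
[(np.int32(100), array([302.4, 200.6])), (np.int32(76), array([360.8, 272.1]))]
```

Gripped at 23.7 mm. Lift and carry by the measured displacement.

Request:
servo_tool(
  increments=[
    [[1.5, 0, 0, -2, 0], [1.5, 0, 0, -5, 0], [1.5, 0, 0, -9, 0], [1.5, 0, 0, -13, 0], [1.5, 0, 0, -13, 0]],
  ],
)

```text
t: 12.85
tool_pos: [0.4249, -0.2658, 0.2208]
tool_rot: [1.795, 2.564, -0.002]
contact_force: [0.4, 0.5, -1.1]
opening: 0.0233
grip_force: 31.3
```

```bash
python3 - <<'E'
from h import *
plan([.5414,.1167,.21],20.0);o=ctrl.get_obs();print(o['opening'],o['grip_force'],o['contact_force'])
E
```

```text
shift cm [31.97 24.03  0.89] turn 0.0 | head 20.0 q6 -1.06 pos [ 0.4249 -0.2658  0.2208]
0.023349522377386817 31.31920994259417 [ 0.44166702  0.46410566 -1.05912552]
```

Request:
servo_tool(
  increments=[
    [[1.5, 2.5, 1.9, 0, 0], [1.5, 6, 4.5, 0, 0], [1.5, 9.6, 7.2, 0, 0], [1.5, 13.2, 9.9, 0, 0], [1.5, 16.8, 12.6, 0, 0]],
  ],
)

```text
t: 13.35
tool_pos: [0.4827, -0.0608, 0.2123]
tool_rot: [-1.802, -2.572, 0.0]
contact_force: [0.6, -0.7, -1.3]
opening: 0.0235
grip_force: 31.2
```

Request:
servo_tool(
  increments=[
    [[1.5, 3.6, 2.7, 0, 0], [1.5, 7.2, 5.4, 0, 0], [1.5, 10.8, 8.1, 0, 0], [1.5, 13.8, 10.3, 0, 0], [1.5, 15.2, 11.4, 0, 0]],
  ],
)

```text
t: 13.85
tool_pos: [0.5378, 0.1221, 0.212]
tool_rot: [-1.797, -2.575, 0.001]
contact_force: [-0.0, -0.7, -0.8]
opening: 0.0232
grip_force: 31.3
```

Request:
servo_tool(
  increments=[
    [[1.5, 0, 0, 2, 0], [1.5, 0, 0, 5, 0], [1.5, 0, 0, 7, 0], [1.5, 0, 0, 8, 0], [1.5, 0, 0, 8, 0]],
  ],
)

```text
t: 14.35
tool_pos: [0.5365, 0.119, 0.1308]
tool_rot: [-1.8, -2.57, 0.005]
contact_force: [-1.0, -0.0, -1.2]
opening: 0.0232
grip_force: 31.2
```

```bash
python3 - <<'E'
from h import *
plan([.5414,.1167,.1005],20.0);o=ctrl.get_obs();print(o['opening'],o['grip_force'],o['contact_force'])
E
```

```text
shift cm [-0.39  0.4   3.03] turn 0.0 | head 20.0 q6 -0.27 pos [0.5365 0.119  0.1308]
0.023246615882557418 31.22617864049971 [-1.01965196 -0.01463189 -1.2309821 ]
```

Request:
servo_tool(
  increments=[
    [[1.5, -0.4, 0.4, 0.5, 0], [1.5, -0.4, 0.4, 1.5, 0], [1.5, -0.4, 0.4, 2.3, 0], [1.5, -0.4, 0.4, 2.3, 0], [1.5, -0.4, 0.4, 2.3, 0]],
  ],
)

```text
t: 14.85
tool_pos: [0.5432, 0.1168, 0.1104]
tool_rot: [-1.802, -2.573, 0.0]
contact_force: [-0.0, -0.0, -1.0]
opening: 0.0235
grip_force: 31.2
```

```bash
python3 - <<'E'
from h import *
np.set_printoptions(precision=4,suppress=True)
plan([.5414,.1167,.1005],20.0);o=ctrl.get_obs();print(o['contact_force'],o['tool_rot'])
S=grab('side')
print([(x[0],x[1],x[2]) for x in blobs(S,(45,110,20),(80,255,255),20)[0]],proj(S,[.5403,.1179,.015]),proj(S,[.5403,.1179,.122]))
cv2.imwrite('pics/place1.png',cv2.resize(S['img'][140:240,260:360,::-1],None,fx=5,fy=5,interpolation=cv2.INTER_CUBIC))
E
```

```text
shift cm [ 0.06 -0.17  0.99] turn 0.0 | head 20.0 q6 -0.27 pos [0.5432 0.1168 0.1104]
[-0.022  -0.0319 -0.9978] [-1.8016 -2.5732  0.0005]
[(np.int32(63), array([308.6, 169.3]), array([302, 164,  12,  14], dtype=int32)), (np.int32(91), array([303.3, 199.5]), array([295, 194,  20,  10], dtype=int32))] [304.9278 197.634 ] [304.4285 170.7871]
```

Request:
servo_tool(
  increments=[
    [[1.5, 0, -0.15, 0.5, 0], [1.5, 0, -0.15, 0.9, 0], [1.5, 0, -0.15, 1.0, 0], [1.5, 0, -0.15, 1.05, 0], [1.5, 0, -0.15, 1.05, 0]],
  ],
)

```text
t: 15.4
tool_pos: [0.542, 0.1162, 0.1007]
tool_rot: [-1.802, -2.573, 0.0]
contact_force: [-2.2, -0.5, 3.2]
opening: 0.0234
grip_force: 32.0
```

Request:
servo_tool(
  increments=[
    [[1.5, 0, 0, 0, 0], [1.5, 0, 0, 0, 0], [1.5, 0, 0, 0, 0]],
  ],
)

```text
t: 15.7
tool_pos: [0.542, 0.1162, 0.1007]
tool_rot: [-1.802, -2.574, 0.0]
contact_force: [-2.6, -1.0, 5.5]
opening: 0.0234
grip_force: 32.3
```

Foot has touched down. I open slowly and rise.

Request:
servo_tool(
  increments=[
    [[2.6, 0, 0, 0, 0], [3.0, 0, 0, 0, 0], [4.0, 0, 0, 0, 0], [5.0, 0, 0, 0, 0], [5.5, 0, 0, 0, 0]],
  ],
)

```text
t: 16.2
tool_pos: [0.542, 0.1163, 0.1]
tool_rot: [1.802, 2.574, 0.0]
contact_force: [-0.1, -0.0, 0.0]
opening: 0.055
grip_force: 0.0
```

Request:
servo_tool(
  increments=[
    [[5.5, 0, 0, -3, 0], [5.5, 0, 0, -7, 0], [5.5, 0, 0, -11, 0], [5.5, 0, 0, -15, 0], [5.5, 0, 0, -15, 0]],
  ],
)

```text
t: 16.7
tool_pos: [0.5454, 0.1166, 0.2582]
tool_rot: [1.796, 2.565, 0.013]
contact_force: [1.1, -0.1, 1.2]
opening: 0.0551
grip_force: 0.0
```

```bash
python3 - <<'E'
from h import *
np.set_printoptions(precision=4,suppress=True)
plan([.4685,-.3925,.25],8)
S=grab('side')
print([(x[0],x[1],x[2]) for x in blobs(S,(45,110,20),(80,255,255),20)[0]],proj(S,[.5403,.1179,.115]))
E
```

```text
shift cm [-45.2  -24.66   0.66] turn 12.0 | head 20.0 q6 -0.27 pos [0.5454 0.1166 0.2582]
[(np.int32(147), array([304.3, 171.2]), array([297, 164,  17,  16], dtype=int32)), (np.int32(53), array([300.5, 200.5]), array([296, 193,  15,  12], dtype=int32))] [304.4622 172.6309]
```

Green stands on its disc, with its mask at (304.3,171.2) where (304.5,172) was expected. On to white.

Request:
servo_tool(
  increments=[
    [[6, -3.6, -1.95, 0, 0], [6, -7.6, -4.1, 0, 0], [6, -11.6, -6.3, 0, 0], [6, -15.6, -8.5, 0, 0], [6, -19.6, -10.7, 0, 0]],
  ],
)

```text
t: 17.25
tool_pos: [0.5073, -0.1059, 0.2482]
tool_rot: [-1.8, -2.572, 0.001]
contact_force: [1.4, -0.4, 0.2]
opening: 0.0601
grip_force: 0.0
```

Request:
servo_tool(
  increments=[
    [[6, -4, -2.2, 0, 2.5], [6, -8, -4.4, 0, 5], [6, -12, -6.5, 0, 7.5], [6, -16, -8.7, 0, 10], [6, -20, -10.9, 0, 12]],
  ],
)

```text
t: 17.75
tool_pos: [0.4733, -0.3311, 0.2481]
tool_rot: [-2.061, -2.367, -0.0]
contact_force: [0.2, 0.5, 0.2]
opening: 0.0597
grip_force: 0.0
```

```bash
python3 - <<'E'
from h import *
plan([.4685,-.3925,.19],8)
E
```

```text
shift cm [-6.03 -1.31  5.79] turn -0.1 | head 7.9 q6 -0.88 pos [ 0.4733 -0.3311  0.2481]
```

Request:
servo_tool(
  increments=[
    [[6, -3, -0.7, 2, 0], [6, -5.8, -1.3, 4, 0], [6, -5.8, -1.3, 6, 0], [6, -5.8, -1.3, 6, 0], [6, -5.8, -1.3, 6, 0]],
  ],
)

```text
t: 18.25
tool_pos: [0.4692, -0.3882, 0.1886]
tool_rot: [-2.059, -2.369, -0.001]
contact_force: [0.0, 0.1, 0.8]
opening: 0.0599
grip_force: 0.0
```

```bash
python3 - <<'E'
from h import *
plan([.4685,-.3925,.083],8)
E
```

```text
shift cm [-0.45 -0.11 10.55] turn 0.0 | head 8.0 q6 -0.95 pos [ 0.4692 -0.3882  0.1886]
```

Request:
servo_tool(
  increments=[
    [[6, -0.4, -0.1, 3, 0], [6, -0.4, -0.1, 6, 0], [6, -0.4, -0.1, 8.5, 0], [6, -0.4, -0.1, 10, 0], [6, -0.4, -0.1, 10.5, 0]],
  ],
)

```text
t: 18.75
tool_pos: [0.4691, -0.3921, 0.0841]
tool_rot: [-2.059, -2.371, -0.0]
contact_force: [0.1, -0.4, 0.1]
opening: 0.0601
grip_force: 0.0
```

Request:
servo_tool(
  increments=[
    [[4, 0, 0, 0, 0], [3, 0, 0, 0, 0], [2, 0, 0, 0, 0], [1.5, 0, 0, 0, 0], [1.5, 0, 0, 0, 0]],
  ],
  newtons=30,
)

```text
t: 19.25
tool_pos: [0.4702, -0.3942, 0.0872]
tool_rot: [2.059, 2.369, -0.001]
contact_force: [-0.4, 0.1, 6.2]
opening: 0.0231
grip_force: 32.5
```

Request:
servo_tool(
  increments=[
    [[1.5, 0, 0, 0, 0], [1.5, 0, 0, 0, 0], [1.5, 0, 0, 0, 0]],
  ],
)

```text
t: 19.55
tool_pos: [0.4702, -0.3942, 0.0872]
tool_rot: [2.059, 2.368, -0.001]
contact_force: [-0.6, 0.5, 5.3]
opening: 0.0234
grip_force: 32.5
```

Request:
servo_tool(
  increments=[
    [[1.5, 0, 0, -2, 0], [1.5, 0, 0, -5, 0], [1.5, 0, 0, -9, 0], [1.5, 0, 0, -13, 0], [1.5, 0, 0, -13, 0]],
  ],
)

```text
t: 20.05
tool_pos: [0.4717, -0.3956, 0.2229]
tool_rot: [2.053, 2.362, -0.002]
contact_force: [0.5, -0.2, -0.4]
opening: 0.024
grip_force: 31.7
```

```bash
python3 - <<'E'
from h import *
plan([.5343,.0298,.215],8)
E
```

```text
shift cm [41.26 12.12  0.46] turn 0.0 | head 8.0 q6 -0.96 pos [ 0.4717 -0.3956  0.2229]
```

Request:
servo_tool(
  increments=[
    [[1.5, 3.1, 0.9, 0, 0], [1.5, 7.1, 2.1, 0, 0], [1.5, 11.2, 3.3, 0, 0], [1.5, 15.3, 4.5, 0, 0], [1.5, 19.4, 5.7, 0, 0]],
  ],
)

```text
t: 20.55
tool_pos: [0.498, -0.191, 0.2135]
tool_rot: [-2.06, -2.369, 0.0]
contact_force: [1.3, -0.0, -1.8]
opening: 0.0231
grip_force: 31.6
```

Request:
servo_tool(
  increments=[
    [[1.5, 4.1, 1.2, 0, 0], [1.5, 8.2, 2.4, 0, 0], [1.5, 12.3, 3.6, 0, 0], [1.5, 16.4, 4.8, 0, 0], [1.5, 20.5, 6.0, 0, 0]],
  ],
)

```text
t: 21.05
tool_pos: [0.5288, 0.0202, 0.2137]
tool_rot: [-2.06, -2.37, 0.001]
contact_force: [-0.3, 0.6, -0.1]
opening: 0.023
grip_force: 31.6
```

Request:
servo_tool(
  increments=[
    [[1.5, 1.2, 0.4, 2, 0], [1.5, 1.2, 0.4, 5, 0], [1.5, 1.2, 0.4, 7, 0], [1.5, 1.2, 0.4, 9, 0], [1.5, 1.2, 0.4, 9, 0]],
  ],
)

```text
t: 21.55
tool_pos: [0.5283, 0.0312, 0.1201]
tool_rot: [-2.056, -2.366, 0.008]
contact_force: [-0.2, 0.0, -2.8]
opening: 0.0231
grip_force: 31.5
```

Request:
servo_tool(
  increments=[
    [[1.5, 0, 0, 0, 0], [1.5, 0, 0, 0, 0]],
  ],
)

```text
t: 21.75
tool_pos: [0.5326, 0.0307, 0.1263]
tool_rot: [2.06, 2.37, 0.002]
contact_force: [-0.7, -0.3, -1.5]
opening: 0.0236
grip_force: 31.5
```

```bash
python3 - <<'E'
from h import *
plan([.5343,.0298,.1022],8)
E
```

```text
shift cm [-0.11  0.16  2.41] turn -0.0 | head 8.0 q6 -0.22 pos [0.5326 0.0307 0.1263]
```

Request:
servo_tool(
  increments=[
    [[1.5, -0.1, 0.1, 1, 0], [1.5, -0.1, 0.1, 1.7, 0], [1.5, -0.1, 0.1, 2.1, 0], [1.5, -0.1, 0.1, 2.2, 0], [1.5, -0.1, 0.1, 2.2, 0]],
  ],
)

```text
t: 22.25
tool_pos: [0.5328, 0.0299, 0.1028]
tool_rot: [-2.061, -2.371, 0.0]
contact_force: [0.4, 1.0, -1.8]
opening: 0.0232
grip_force: 31.6
```

Request:
servo_tool(
  increments=[
    [[1.5, 0, 0, 0, 0], [1.5, 0, 0, 0, 0]],
  ],
)

```text
t: 22.45
tool_pos: [0.5332, 0.0299, 0.1034]
tool_rot: [2.061, 2.371, 0.0]
contact_force: [0.1, 0.3, -0.8]
opening: 0.0234
grip_force: 31.6
```

```bash
python3 - <<'E'
from h import *
plan([.5343,.0298,.1022],8);print(ctrl.get_obs()['contact_force'])
E
```

```text
shift cm [-0.03  0.11  0.12] turn 0.0 | head 8.0 q6 -0.22 pos [0.5332 0.0299 0.1034]
[ 0.06346348  0.28840859 -0.77599441]
```

Request:
servo_tool(
  increments=[
    [[1.5, 0, 0.1, 0.1, 0], [1.5, 0, 0.1, 0.15, 0], [1.5, 0, 0.1, 0.2, 0], [1.5, 0, 0.1, 0.2, 0]],
  ],
)

```text
t: 22.85
tool_pos: [0.5345, 0.03, 0.1022]
tool_rot: [2.06, 2.371, 0.001]
contact_force: [-1.4, 0.5, 5.2]
opening: 0.0236
grip_force: 32.6
```

Request:
servo_tool(
  increments=[
    [[2.6, 0, 0, 0, 0], [3.0, 0, 0, 0, 0], [4.0, 0, 0, 0, 0], [5.0, 0, 0, 0, 0], [5.5, 0, 0, 0, 0]],
  ],
)

```text
t: 23.35
tool_pos: [0.5339, 0.0301, 0.1009]
tool_rot: [-2.061, -2.371, 0.0]
contact_force: [-0.8, 1.1, -0.1]
opening: 0.0549
grip_force: 0.0
```

Request:
servo_tool(
  increments=[
    [[5.5, 0, 0, -3, 0], [5.5, 0, 0, -7, 0], [5.5, 0, 0, -11, 0], [5.5, 0, 0, -15, 0], [5.5, 0, 0, -15, 0]],
  ],
)

```text
t: 23.85
tool_pos: [0.5373, 0.0298, 0.259]
tool_rot: [2.054, 2.363, 0.012]
contact_force: [1.1, -0.1, -0.2]
opening: 0.0553
grip_force: 0.0
```

```bash
python3 - <<'E'
from h import *
np.set_printoptions(precision=4,suppress=True)
plan([.4285,.3955,.22],90)
S=grab('side');print([(x[0],x[1],x[2]) for x in blobs(S,(45,110,20),(80,255,255),20)[0]],proj(S,[.5326,.0313,.1275]))
print([(x[0],x[1],x[2]) for x in blobs(S,(0,0,120),(180,50,255),20)[0] if 290<x[1][0]<345 and 160<x[1][1]<235])
E
```

```text
shift cm [37.74 -5.73  3.72] turn -82.0 | head 8.0 q6 -0.22 pos [0.5373 0.0298 0.259 ]
[(np.int32(173), array([304.4, 171.2]), array([297, 164,  17,  16], dtype=int32)), (np.int32(108), array([304., 199.]), array([295, 192,  21,  13], dtype=int32))] [319.2068 184.6226]
[(np.int32(27), array([303.1, 198.1]), array([300, 195,   8,   6], dtype=int32)), (np.int32(65), array([312.6, 214.7]), array([308, 209,  10,  11], dtype=int32))]
```

Green mask unchanged at (304.4,171.2). Next is the knob, approached at heading −85° so the wrist has room to turn 143° counter-clockwise.

Request:
servo_tool(
  increments=[
    [[5, 4, -0.6, 0, 0], [5, 8, -1.2, 0, 0], [5, 12.5, -1.9, 0, 0], [5, 17, -2.6, 0, 0], [5, 21, -3.2, 0, 0]],
  ],
)

```text
t: 24.4
tool_pos: [0.4714, 0.235, 0.2491]
tool_rot: [-2.06, -2.37, 0.004]
contact_force: [1.6, -0.4, 0.5]
opening: 0.0498
grip_force: 0.0
```

Request:
servo_tool(
  increments=[
    [[5, 4, -0.6, 0, 8], [5, 8, -1.2, 0, 16], [5, 12, -1.9, 0, 24], [5, 15, -2.3, 0, 32], [5, 16.7, -2.5, 0, 40]],
  ],
)

```text
t: 24.9
tool_pos: [0.4232, 0.3971, 0.2488]
tool_rot: [-2.75, -1.519, 0.005]
contact_force: [0.8, -1.1, -0.1]
opening: 0.05
grip_force: 0.0
```

Request:
servo_tool(
  increments=[
    [[5, 0, 0, 0, 8], [5, 0, 0, 0, 16], [5, 0, 0, 0, 24], [5, 0, 0, 0, 32], [5, 0, 0, 0, 40]],
  ],
)

```text
t: 25.4
tool_pos: [0.4243, 0.395, 0.2488]
tool_rot: [3.103, 0.483, -0.005]
contact_force: [0.5, 0.7, -0.3]
opening: 0.0503
grip_force: 0.0
```

Request:
servo_tool(
  increments=[
    [[5, 0, 0, 0, 7], [5, 0, 0, 0, 13], [5, 0, 0, 0, 13]],
  ],
)

```text
t: 25.7
tool_pos: [0.4243, 0.395, 0.249]
tool_rot: [3.137, 0.138, -0.004]
contact_force: [0.2, 0.2, -0.2]
opening: 0.05
grip_force: 0.0
```

```bash
python3 - <<'E'
from h import *
plan([.429,.396,.15],-85);o=ctrl.get_obs();print(o['q'])
T=grab('top');S=grab('side');np.save('T1.npy',T['img'])
np.set_printoptions(precision=4,suppress=True)
def b(d,lo,hi,a,u0,v0,u1,v1): return [(x[0],x[1],x[2]) for x in blobs(d,lo,hi,a)[0] if u0<x[1][0]<u1 and v0<x[1][1]<v1]
print('G',b(T,(45,110,20),(80,255,255),20,250,160,320,230),b(S,(45,110,20),(80,255,255),20,280,150,320,230))
print('W',b(T,(0,0,130),(180,50,255),20,280,150,345,220),b(S,(0,0,130),(180,50,255),20,300,160,345,235))
for p in([.5403,.1179],[.5326,.0313]): print(proj(T,p+[.1275]),proj(T,p+[.138]),proj(S,p+[.1275]),proj(S,p+[.115]))
cv2.imwrite('pics/set.png',np.hstack([cv2.resize(T['img'][130:230,150:330,::-1],None,fx=3,fy=3)[:,:],cv2.resize(S['img'][130:230,220:300+10,::-1],None,fx=3,fy=3)]))
E
```

```text
shift cm [ 0.5  -0.08  9.9 ] turn 0.0 | head -85.0 q6 2.1 pos [0.4243 0.395  0.249 ]
[ 6.21212457e-01 -6.77987662e-02  1.68565287e+00  5.71417059e-06
  1.52682154e+00  2.10437409e+00]
G [(np.int32(373), array([277.1, 186.8]), array([265, 175,  26,  26], dtype=int32))] [(np.int32(158), array([304.3, 170.8]), array([297, 164,  17,  16], dtype=int32)), (np.int32(78), array([300.8, 199.8]), array([295, 192,  17,  13], dtype=int32))]
W [(np.int32(154), array([306.6, 184.3]), array([298, 179,  19,  11], dtype=int32)), (np.int32(159), array([308.4, 197.1]), array([298, 191,  22,  12], dtype=int32))] [(np.int32(73), array([319.8, 183.2]), array([312, 179,  16,  10], dtype=int32)), (np.int32(22), array([302.7, 198.1]), array([299, 196,   9,   5], dtype=int32)), (np.int32(124), array([314.7, 214.9]), array([308, 207,  17,  14], dtype=int32)), (np.int32(29), array([325.8, 210.4]), array([321, 207,   9,   8], dtype=int32))]
[274.2029 181.9237] [273.7402 181.2212] [304.4019 169.3293] [304.4622 172.6309]
[307.5238 185.2425] [307.4236 184.5757] [319.2068 184.6226] [319.1739 187.9773]
```

View pics/set.png

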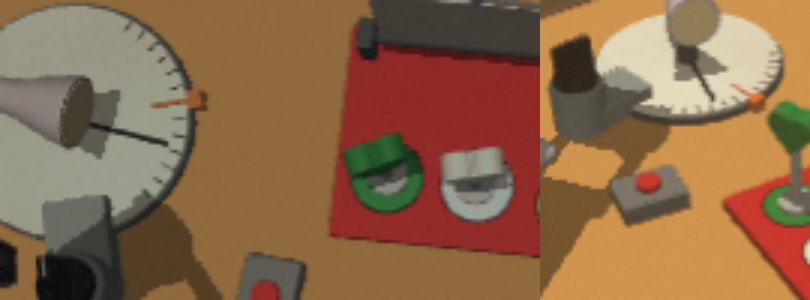

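Both hearts stand on their discs; needle tip is at crop (167,144) and mark tip at (152,105)–(185,101). Now I descend on the knob.

Request:
servo_tool(
  increments=[
    [[5, 0.5, -0.1, 4, 0], [5, 0.5, -0.1, 8, 0], [5, 0.5, -0.1, 12, 0], [5, 0.5, -0.1, 14.5, 0], [5, 0.5, -0.1, 15.5, 0]],
  ],
)

```text
t: 26.3
tool_pos: [0.4276, 0.3952, 0.0917]
tool_rot: [3.135, 0.139, -0.009]
contact_force: [0.4, -0.0, -0.5]
opening: 0.0499
grip_force: 0.0
```

Request:
servo_tool(
  increments=[
    [[4, 0, 0, 0, 0], [3, 0, 0, 0, 0], [2, 0, 0, 0, 0], [0.8, 0, 0, 0, 0], [0.8, 0, 0, 0, 0]],
  ],
  newtons=25,
)

```text
t: 26.8
tool_pos: [0.4315, 0.3994, 0.0989]
tool_rot: [-3.132, -0.137, -0.008]
contact_force: [1.6, 5.0, 0.1]
opening: 0.0125
grip_force: 26.8
```

Request:
servo_tool(
  increments=[
    [[0.8, 0, 0, 0, 0], [0.8, 0, 0, 0, 0]],
  ],
)

```text
t: 27.0
tool_pos: [0.4315, 0.3994, 0.0989]
tool_rot: [-3.132, -0.137, -0.008]
contact_force: [1.4, 6.3, -0.2]
opening: 0.0127
grip_force: 26.8
```

```bash
python3 - <<'E'
from h import *
plan([.429,.396,.092],-85);o=ctrl.get_obs();print(o['contact_force'],o['wrist_torque'],o['opening'])
E
```

```text
shift cm [-0.28  0.32  0.69] turn 0.0 | head -85.0 q6 2.1 pos [0.4315 0.3994 0.0989]
[ 1.40727892  6.28884654 -0.22943864] [ 0.91083041 -0.1710806  -0.041821  ] 0.012712725611614751
```

Request:
servo_tool(
  increments=[
    [[0.8, 0, -0.3, 0, -5], [0.8, 0, -0.3, 0, -13], [0.8, 0, -0.3, 0, -21], [0.8, 0, -0.3, 0, -29], [0.8, 0, -0.3, 0, -37]],
  ],
)

```text
t: 27.5
tool_pos: [0.431, 0.4011, 0.0989]
tool_rot: [-2.928, -1.134, -0.007]
contact_force: [-1.2, 0.9, 3.1]
opening: 0.013
grip_force: 27.1
```

Request:
servo_tool(
  increments=[
    [[0.8, 0, 0, 0, -8], [0.8, 0, 0, 0, -16], [0.8, 0, 0, 0, -24], [0.8, 0, 0, 0, -32], [0.8, 0, 0, 0, -40]],
  ],
)

```text
t: 28.0
tool_pos: [0.4296, 0.4019, 0.0989]
tool_rot: [-2.363, -2.066, -0.005]
contact_force: [-4.4, 3.5, 4.6]
opening: 0.0129
grip_force: 27.3
```

Request:
servo_tool(
  increments=[
    [[0.8, 0, 0, 0, -8], [0.8, 0, 0, 0, -16], [0.8, 0, 0, 0, -24], [0.8, 0, 0, 0, -32], [0.8, 0, 0, 0, -38]],
  ],
)

```text
t: 28.5
tool_pos: [0.4282, 0.4016, 0.0988]
tool_rot: [-1.561, -2.721, -0.002]
contact_force: [-8.6, 1.6, 7.2]
opening: 0.0128
grip_force: 27.6
```

Request:
servo_tool(
  increments=[
    [[0.8, 0, 0, 0, 0], [0.8, 0, 0, 0, 0]],
  ],
)

```text
t: 28.7
tool_pos: [0.4282, 0.4016, 0.0988]
tool_rot: [-1.568, -2.718, -0.002]
contact_force: [-8.5, 1.6, 7.2]
opening: 0.0129
grip_force: 27.6
```

```bash
cat > nd.py <<'E'
from h import *
np.set_printoptions(precision=4,suppress=True)
plan([.4315,.399,.0989],30);o=ctrl.get_obs();print(o['contact_force'],o['wrist_torque'])
for n,box in(('top',(180,140,220,200)),('side',(235,120,290,185))):
    d=grab(n);x0,y0,x1,y1=box;g=d['img'][y0:y1,x0:x1].astype(int);V=g.max(2)
    if n=='top': np.save('T2.npy',d['img'])
    om=((g[:,:,0]-g[:,:,2])>60)&(V>90)&(g[:,:,0]>g[:,:,1]*1.4)
    dark=(V<75)
    for m,nm in((om,'orange'),(dark,'dark')):
        k,l,s,c=cv2.connectedComponentsWithStats(m.astype(np.uint8),connectivity=8)
        for i in range(1,k):
            if s[i][4]<5: continue
            p=np.argwhere(l==i)[:,::-1]+[x0,y0]
            print(n,nm,s[i][4],p[p[:,0].argmin()],p[p[:,0].argmax()],'v',p[:,1].min(),p[:,1].max())
E
python3 nd.py
```

```text
shift cm [-0.39  0.16 -0.01] turn 0.0 | head 30.0 q6 0.1 pos [0.4282 0.4016 0.0988]
[-8.4946  1.599   7.2146] [0.2207 1.5116 0.0084]
top orange 48 [201 165] [217 160] v 159 165
top dark 31 [200 140] [213 157] v 140 159
top dark 53 [180 165] [206 166] v 165 169
top dark 84 [198 199] [215 166] v 166 199
top dark 8 [185 195] [186 197] v 195 199
side orange 12 [282 132] [288 129] v 128 134
side orange 6 [235 132] [237 133] v 131 134
side orange 9 [238 131] [242 134] v 130 135
side orange 5 [287 132] [289 134] v 132 134
side orange 15 [235 143] [242 141] v 136 143
side orange 6 [284 158] [289 161] v 158 161
side orange 179 [261 178] [289 169] v 169 184
side orange 6 [260 175] [262 173] v 173 176
side orange 11 [238 178] [242 180] v 176 181
side orange 8 [255 179] [258 179] v 178 180
side orange 6 [235 180] [237 183] v 180 183
side orange 6 [243 183] [246 184] v 181 184
side orange 13 [250 184] [256 184] v 181 184
side dark 28 [235 120] [238 120] v 120 129
side dark 23 [255 123] [260 123] v 122 129
side dark 48 [266 142] [277 154] v 142 154
side dark 45 [235 146] [239 156] v 146 160
side dark 33 [250 167] [274 170] v 167 170
```

```bash
cat > pr.py <<'E'
from h import *
import sys
g=grab('top')['img'] if len(sys.argv)<2 else np.load(sys.argv[1])
f=g.astype(float)
print('orange (blue-channel dip):');
for u in range(196,212):
    col=f[156:182,u]; v=np.arange(156,182)
    org=np.clip(col[:,0]-col[:,2]-12,0,None); dk=np.clip(100-col.max(1),0,None)
    print(u,'org',round((org*v).sum()/org.sum(),2) if org.sum()>40 else '-',int(org.sum()),'dark',round((dk*v).sum()/dk.sum(),2) if dk.sum()>15 else '-',int(dk.sum()))
E
python3 pr.py T2.npy; echo; python3 pr.py T1.npy
```

```text
orange (blue-channel dip):
196 org 165.15 91 dark 167.5 119
197 org 165.54 87 dark 167.41 111
198 org 166.23 90 dark 167.38 105
199 org 166.34 86 dark 167.4 109
200 org 165.27 158 dark 167.39 110
201 org 164.89 204 dark 166.92 75
202 org 164.88 204 dark 166.93 70
203 org 165.21 219 dark 166.92 77
204 org 165.17 226 dark 166.74 99
205 org 164.98 227 dark 166.66 111
206 org 164.4 225 dark 166.63 124
207 org 164.19 203 dark 166.0 18
208 org 164.16 197 dark 169.43 72
209 org 163.91 199 dark 174.76 25
210 org 164.43 205 dark 176.76 41
211 org 163.63 217 dark 169.17 99

orange (blue-channel dip):
196 org 164.18 76 dark 175.26 85
197 org 165.09 82 dark 175.5 112
198 org 164.57 77 dark 175.66 104
199 org 165.28 74 dark 175.86 79
200 org 164.62 149 dark 176.38 98
201 org 164.83 195 dark 176.5 106
202 org 164.66 195 dark 176.59 115
203 org 164.61 203 dark 176.85 81
204 org 164.67 217 dark 177.23 81
205 org 164.56 218 dark 177.47 93
206 org 164.2 210 dark - 0
207 org 164.25 193 dark 166.88 24
208 org 163.92 182 dark 169.65 77
209 org 164.09 185 dark 174.2 30
210 org 164.28 186 dark 176.1 49
211 org 163.57 206 dark 168.89 120
```

Request:
servo_tool(
  increments=[
    [[0.8, 0.2, 0, 0, -8], [0.8, 0.2, 0, 0, -16], [0.8, 0.2, 0, 0, -24], [0.8, 0.2, 0, 0, -24], [0.8, 0.2, 0, 0, -24]],
  ],
)

```text
t: 29.3
tool_pos: [0.4274, 0.4012, 0.0988]
tool_rot: [-0.969, -2.986, 0.004]
contact_force: [-9.3, -5.8, 10.1]
opening: 0.0134
grip_force: 27.9
```

```bash
python3 pr.py; python3 - <<'E'
from h import *
T=grab('top');o=ctrl.get_obs();print(head(o),o['contact_force'])
cv2.imwrite('pics/needle.png',cv2.resize(T['img'][145:190,165:225,::-1],None,fx=10,fy=10,interpolation=cv2.INTER_CUBIC))
E
```

```text
orange (blue-channel dip):
196 org 164.98 81 dark 165.85 111
197 org 166.01 84 dark 165.6 131
198 org 166.07 90 dark 165.52 127
199 org 166.2 86 dark 165.41 109
200 org 165.97 78 dark 165.38 108
201 org 165.65 77 dark 164.92 74
202 org 166.08 92 dark 164.82 87
203 org 165.84 95 dark 164.7 106
204 org 166.47 90 dark 164.6 131
205 org 165.88 116 dark 164.51 123
206 org 165.5 117 dark 164.45 103
207 org 164.54 185 dark 165.18 33
208 org 164.03 192 dark 169.51 71
209 org 163.97 191 dark 174.75 24
210 org 164.44 199 dark 176.5 40
211 org 163.75 216 dark 168.02 100
54.04339576474016 [-8.56621204 -5.84318522 10.50022446]
```

View pics/needle.png

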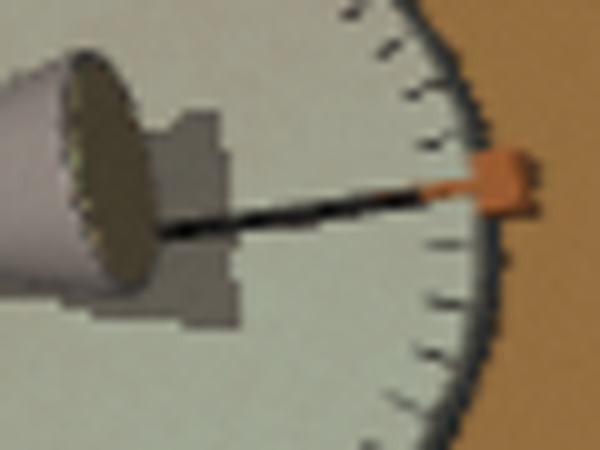

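The needle covers the orange line, with a thin orange edge above it near (385,192). I add 5° of knob, then release and rise.

Request:
servo_tool(
  increments=[
    [[0.8, 0, 0, 0, -3], [0.8, 0, 0, 0, -5], [0.8, 0, 0, 0, -5]],
  ],
)

```text
t: 29.7
tool_pos: [0.4273, 0.401, 0.0988]
tool_rot: [-0.837, -3.025, 0.005]
contact_force: [-9.2, -6.5, 10.7]
opening: 0.0126
grip_force: 28.0
```

Request:
servo_tool(
  increments=[
    [[2, 0, 0, 0, 0], [3, 0, 0, 0, 0], [4.5, 0, 0, 0, 0], [4.5, 0, 0, -2, 0], [4.5, 0, 0, -6, 0]],
  ],
)

```text
t: 30.2
tool_pos: [0.4265, 0.3999, 0.1525]
tool_rot: [-0.838, -3.023, 0.01]
contact_force: [0.2, 0.3, -0.4]
opening: 0.0451
grip_force: 0.0
```

Request:
servo_tool(
  increments=[
    [[4.5, 0, 0, -4, 0], [2, 0, 0, -8, 0], [0, 0, 0, -8, 0], [0, 0, 0, -8, 0]],
  ],
)

```text
t: 30.6
tool_pos: [0.4294, 0.4021, 0.2379]
tool_rot: [0.839, 3.025, 0.004]
contact_force: [0.2, -0.1, -1.7]
opening: 0.0018
grip_force: 0.0
```

```bash
python3 pr.py | sed -n 6,14p; python3 - <<'E'
from h import *
np.set_printoptions(precision=4,suppress=True)
T=grab('top');S=grab('side')
for n,d in(('t',T),('s',S)):
    for x in blobs(d,(0,150,60),(10,255,255),15)[0]+blobs(d,(174,150,60),(180,255,255),15)[0]:
        if x[1][0]<275: print(n,x, onz(d,*x[1],.032))
plan([.4238,.2264,.15]);o=ctrl.get_obs();print(o['q'])
E
```

```text
200 org 165.63 73 dark 164.73 102
201 org 164.78 69 dark 164.59 128
202 org 165.49 75 dark 164.53 125
203 org 166.47 75 dark 164.41 109
204 org 166.83 75 dark 164.4 112
205 org 166.24 79 dark 164.23 111
206 org 165.22 85 dark 164.06 86
207 org 164.31 175 dark 166.3 23
208 org 163.81 181 dark 169.38 77
t (np.int32(70), array([233.8, 237.1]), array([230, 233,   9,   9], dtype=int32)) [0.3989 0.2379 0.032 ]
s (np.int32(27), array([199.5,   8.4]), array([197,   5,   7,   8], dtype=int32)) [1.1072 2.2546 0.032 ]
s (np.int32(941), array([134.7,  20.3]), array([ 88,   7, 103,  29], dtype=int32)) [0.6505 2.2821 0.032 ]
s (np.int32(40), array([196.8,  16.8]), array([192,  11,  11,  12], dtype=int32)) [1.0114 2.0763 0.032 ]
s (np.int32(468), array([ 7.2, 32.4]), array([ 0, 13, 28, 55], dtype=int32)) [-0.1218  2.698   0.032 ]
s (np.int32(436), array([73.7, 24.3]), array([49, 14, 49, 24], dtype=int32)) [0.2927 2.5013 0.032 ]
s (np.int32(42), array([246.6, 191.5]), array([243, 189,   8,   6], dtype=int32)) [0.3948 0.2353 0.032 ]
s (np.int32(36), array([ 28.1, 195.2]), array([ 25, 190,  11,  10], dtype=int32)) [-0.2058  0.6459  0.032 ]
s (np.int32(32), array([ 32.5, 201.8]), array([ 27, 197,  11,  10], dtype=int32)) [-0.1979  0.5991  0.032 ]
s (np.int32(1553), array([101.5, 249. ]), array([ 63, 209,  87,  77], dtype=int32)) [-0.06    0.2511  0.032 ]
s (np.int32(440), array([ 39.5, 227.3]), array([ 23, 210,  36,  39], dtype=int32)) [-0.1974  0.4544  0.032 ]
s (np.int32(20), array([143.2, 240. ]), array([140, 234,   8,  13], dtype=int32)) [0.0499 0.2165 0.032 ]
s (np.int32(2443), array([154. , 312.7]), array([113, 275,  85,  70], dtype=int32)) [-0.0109 -0.0388  0.032 ]
shift cm [ -8.65 -15.15   8.42] turn 0 | head 59.0 q6 -0.4 pos [0.4279 0.401  0.2339]
[ 0.6261 -0.0436  1.6875 -0.      1.5011 -0.4037]
```

Remote has been knocked: button now at about (0.397,0.2365), with both views agreeing within 4 mm. The needle is on the mark.

```bash
python3 - <<'E'
from h import *
T=grab('top');S=grab('side');p,e=tri(T,(233.8,237.1),S,(246.6,191.5));print(p,e);plan([p[0],p[1],.07])
E
```

```text
[0.39794739 0.23938855 0.02779259] 0.0024597641754092324
shift cm [ -5.78 -15.35  16.43] turn 0 | head 59.0 q6 -0.4 pos [0.4279 0.401  0.2339]
```

Request:
servo_tool(
  increments=[
    [[0, -1.6, -4.2, 0, 0], [0, -3.2, -8.4, 0, 0], [0, -4.8, -12.6, 0, 0], [0, -5.8, -15.5, 3, 0], [0, -5.8, -15.5, 7, 0]],
  ],
)

```text
t: 31.35
tool_pos: [0.3995, 0.2368, 0.167]
tool_rot: [0.843, 3.022, 0.004]
contact_force: [0.6, 1.2, 0.2]
opening: 0.0003
grip_force: 0.0
```

Request:
servo_tool(
  increments=[
    [[0, 0, 0, 4, 0], [0, 0, 0, 7, 0], [0, 0, 0, 8.5, 0], [0, 0, 0, 9, 0], [0, 0, 0, 9, 0]],
  ],
)

```text
t: 31.85
tool_pos: [0.3977, 0.2385, 0.075]
tool_rot: [-0.839, -3.025, 0.002]
contact_force: [-0.0, 0.2, -0.4]
opening: 0.0001
grip_force: 0.0
```

```bash
python3 - <<'E'
from h import *
plan([.398,.238,.04]);T=grab('top');S=grab('side')
for n,d in(('t',T),('s',S)):
    for x in blobs(d,(0,150,60),(10,255,255),8)[0]:
        if 220<x[1][0]<260 and 180<x[1][1]<250: print(n,x)
o=ctrl.get_obs();print(o['contact_force'],proj(S,o['tool_pos']),o['opening'])
E
```

```text
shift cm [-0.06 -0.02  3.5 ] turn 0 | head 59.0 q6 -0.65 pos [0.3977 0.2385 0.075 ]
t (np.int32(18), array([235.3, 235. ]), array([232, 233,   7,   6], dtype=int32))
s (np.int32(46), array([246.8, 191.9]), array([243, 189,   8,   7], dtype=int32))
[0.12926843 0.55486105 0.62387113] [245.7571394  179.26712106] -3.500525403037772e-05
```

Request:
servo_tool(
  increments=[
    [[0, 0, 0, 1.5, 0], [0, 0, 0, 2.3, 0], [0, 0, 0, 3, 0], [0, 0, 0, 3.3, 0], [0, 0, 0, 3.3, 0]],
  ],
)

```text
t: 32.45
tool_pos: [0.3984, 0.2388, 0.0429]
tool_rot: [-0.839, -3.027, 0.001]
contact_force: [0.6, 0.7, 0.4]
opening: -0.0002
grip_force: 0.0
```

Request:
servo_tool(
  increments=[
    [[0, 0, 0, 0.2, 0], [0, 0, 0, 0.4, 0], [0, 0, 0, 0.6, 0], [0, 0, 0, 0.8, 0], [0, 0, 0, 0.8, 0]],
  ],
)

```text
t: 32.95
tool_pos: [0.3983, 0.2387, 0.0348]
tool_rot: [-0.839, -3.027, 0.001]
contact_force: [-0.3, 0.2, -0.8]
opening: -0.0001
grip_force: 0.0
```

Request:
servo_tool(
  increments=[
    [[0, 0, 0, 0.2, 0], [0, 0, 0, 0.4, 0], [0, 0, 0, 0.6, 0], [0, 0, 0, 0.6, 0]],
  ],
)

```text
t: 33.35
tool_pos: [0.3982, 0.2388, 0.0287]
tool_rot: [-0.839, -3.027, 0.001]
contact_force: [0.3, 0.4, 0.3]
opening: -0.0001
grip_force: 0.0
```

Request:
servo_tool(
  increments=[
    [[0, 0, 0, 0.15, 0], [0, 0, 0, 0.3, 0], [0, 0, 0, 0.3, 0]],
  ],
)

```text
t: 33.65
tool_pos: [0.3984, 0.2388, 0.0258]
tool_rot: [-0.839, -3.027, 0.0]
contact_force: [0.1, -0.7, 0.4]
opening: 0.0003
grip_force: 0.0
```

Request:
servo_tool(
  increments=[
    [[0, 0, 0, 0.15, 0], [0, 0, 0, 0.3, 0], [0, 0, 0, 0.3, 0]],
  ],
)

```text
t: 33.95
tool_pos: [0.3983, 0.2388, 0.0228]
tool_rot: [-0.839, -3.027, 0.001]
contact_force: [0.4, -0.3, 0.5]
opening: -0.0
grip_force: 0.0
```

Request:
servo_tool(
  increments=[
    [[0, 0, 0, 0.15, 0], [0, 0, 0, 0.3, 0], [0, 0, 0, 0.3, 0]],
  ],
)

```text
t: 34.25
tool_pos: [0.3987, 0.2389, 0.0202]
tool_rot: [0.839, 3.027, 0.0]
contact_force: [-0.4, 0.1, 1.2]
opening: 0.0001
grip_force: 0.8
```

```bash
python3 - <<'E'
from h import *
o=ctrl.get_obs();print(o['contact_force'],o['tool_pos']);S=grab('side')
for x in blobs(S,(0,150,60),(10,255,255),4)[0]:
    if 220<x[1][0]<260 and 180<x[1][1]<250: print(x)
print(proj(S,o['tool_pos']))
V=S['img'].max(2)
for v in range(178,200): print(v,' '.join('%3d%s'%(V[v,u],'r' if int(S['img'][v,u,0])>1.9*S['img'][v,u,1] else ' ') for u in range(236,258)))
E
```

```text
[-0.42143184  0.09411782  1.16053619] [0.39866775 0.23891275 0.02015656]
(np.int32(19), array([247.1, 193.7]), array([244, 192,   7,   4], dtype=int32))
[247.49897187 193.31455021]
178 215  215  208  157   75   88  109  118  114   83   74   66   54   56  137  216  216  214  214  215  214  214 
179 213  215  203  127   75   79  110  124  119   89   72   68   60   72  147  215  216  216  216  215  214  215 
180 215  215  203  127   65   73   91   98   91   76   60   60   55  106  182  214  212  213  215  215  213  214 
181 215  213  204  125   58   61   69   72   71   64   57   57   55   66  148  213  215  216  215  215  214  215 
182 215  215  214  196   61   54   58   59   62   59   52   54   56   68  147  215  214  215  214  215  214  215 
183 214  213  213  202  124   52   57   54   56   55   55   53   54   85  161  214  215  213  213  214  214  214 
184 215  214  216  213  194   64   55   57   56   52   57   55   56   73  152  216  214  213  213  216  215  215 
185 215  217  214  216  200  126   79   75   59   55   55   53   58   73  148  214  210  206  207  207  210  214 
186 215
[... 887 characters left out ...]
1   81   80   83 
194  81   79   80   80   81   81   81   89  114r 126r 126r 123r 123r 115r 104r  85   81   81   81   80   81   80 
195  81   82   88   80   81   80   79   81   94  110r 115r 116r 110r  91   85   83   81   81   82   81   83   82 
196  76   97  121   91   88   82   81   85   80   81   82   80   82   81   82   82   83   82   82   86   88   86 
197  83  116  130  129  121   82   81   80   82   84   80   80   81   83   86   88   87   85   85   84   82   83 
198  81   94  124  129  122   90   89   81   81   84   78   84   85   88   87   83   82   81   81   83   81   83 
199  97   86  117  127  129  128  121   89   83   87   87   85   85   82   82   81   80   83   82   80   84   82
```

Contact at reading 0.0205, with the fingers over the button (u 244–250). Press 6–7 mm and let go.

Request:
servo_tool(
  increments=[
    [[0, 0, 0, 0.2, 0], [0, 0, 0, 0.4, 0], [0, 0, 0, 0.6, 0], [0, 0, 0, 0.65, 0], [0, 0, 0, 0.65, 0]],
  ],
)

```text
t: 34.8
tool_pos: [0.3989, 0.239, 0.0152]
tool_rot: [-0.839, -3.027, 0.001]
contact_force: [-5.1, -1.8, 13.7]
opening: 0.0002
grip_force: 7.0
```

Request:
servo_tool(
  increments=[
    [[0, 0, 0, 0.1, 0], [0, 0, 0, 0.1, 0], [0, 0, 0, 0.1, 0]],
  ],
)

```text
t: 35.1
tool_pos: [0.3989, 0.239, 0.0151]
tool_rot: [-0.839, -3.027, 0.002]
contact_force: [-8.2, -3.6, 20.5]
opening: -0.0002
grip_force: 10.1
```

Request:
servo_tool(
  increments=[
    [[0, 0, 0, -0.5, 0], [0, 0, 0, -1.5, 0], [0, 0, 0, -4, 0], [0, 0, 0, -8, 0], [0, 0, 0, -13, 0]],
  ],
)

```text
t: 35.6
tool_pos: [0.3965, 0.238, 0.1416]
tool_rot: [-0.838, -3.023, 0.005]
contact_force: [1.7, -0.6, -0.8]
opening: -0.0003
grip_force: 0.0
```

Request:
servo_tool(
  increments=[
    [[0, 0, 0, -5, 0], [0, 0, 0, -5, 0], [0, 0, 0, -5, 0], [0, 0, 0, -5, 0], [0, 0, 0, -5, 0]],
  ],
)

```text
t: 36.1
tool_pos: [0.3973, 0.2383, 0.1902]
tool_rot: [-0.839, -3.024, 0.004]
contact_force: [0.7, -0.3, 0.2]
opening: 0.0002
grip_force: 0.0
```

```bash
python3 pr.py | sed -n 8,14p; python3 - <<'E'
from h import *
np.set_printoptions(precision=3,suppress=True)
T=grab('top');S=grab('side');print(ctrl.get_obs()['tool_pos'])
def b(d,lo,hi,a,u0,v0,u1,v1): return [(x[0],x[1]) for x in blobs(d,lo,hi,a)[0] if u0<x[1][0]<u1 and v0<x[1][1]<v1]
print('G',b(T,(45,110,20),(80,255,255),20,250,160,320,230),b(S,(45,110,20),(80,255,255),20,280,150,320,230))
print('W',b(T,(0,0,130),(180,50,255),20,280,150,345,220),b(S,(0,0,130),(180,50,255),20,300,160,345,235))
for n,d in(('t',T),('s',S)): print(n,b(d,(0,150,60),(10,255,255),15,220,180,260,250))
g=T['img'].max(2); print('bar dark centre',np.argwhere(g[110:135,315:352]<60).mean(0)+[110,315])
E
```

```text
202 org 166.16 89 dark 164.52 125
203 org 166.61 90 dark 164.41 106
204 org 167.42 86 dark 164.37 107
205 org 166.76 94 dark 164.25 102
206 org 165.7 106 dark 164.06 81
207 org 164.32 185 dark 164.83 18
208 org 164.2 197 dark 169.58 69
[0.398 0.239 0.191]
G [(np.int32(374), array([277.2, 186.8]))] [(np.int32(163), array([304.3, 171. ])), (np.int32(78), array([300.8, 199.8]))]
W [(np.int32(159), array([306.8, 184.2])), (np.int32(163), array([308.3, 197. ]))] [(np.int32(76), array([319.6, 183.3])), (np.int32(23), array([302.7, 198.2])), (np.int32(125), array([314.8, 214.9])), (np.int32(30), array([325.8, 210.4]))]
t [(np.int32(66), array([233.9, 237.3]))]
s [(np.int32(46), array([246.8, 191.9]))]
bar dark centre [123.784 332.849]
```

Button bottomed out (force rising to 20 N with no further travel) and has sprung back. Hearts, needle and panel are unchanged, so I hand in.

```bash
python3 -c "
from station import ctrl
print(ctrl.finish_job())"
```

```text
the job is handed in; nothing more can be done
None
```

I handed the job in with the panel upright, the green and white hearts standing on their discs (the only two on the table), the needle on the mark, and the shutter pressed fully and back up; the hand-in gave no verdict.

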